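Sort the tagged bike lights into drawer and reject basket

TASK

Sort the bike lights lying on the cork mat by their tags: pull open the top drawer of the green drawer unit, put every green-tagged light in it, drop every red-tagged light into the wire basket, and then push the top drawer fully shut. Leave the multitool, the spoke key and the bell where they are.

Things in the scene. Friction and masses are not known exactly. Their poses are not given: they have to be found in the camera images.
- light_green1: Bicycle light, black block 46 x 30 x 24 mm (x, y, z) with a white lens at its +x end and a green tag wrapped round its middle, seen from every side. Origin at the centre of the block; z is up as it starts. 60 g. Green tag: good. May be absent.
- light_green2: Bicycle light, black block 46 x 30 x 24 mm (x, y, z) with a white lens at its +x end and a green tag wrapped round its middle, seen from every side. Origin at the centre of the block; z is up as it starts. 60 g. Green tag: good. May be absent.
- light_green3: Bicycle light, black block 46 x 30 x 24 mm (x, y, z) with a white lens at its +x end and a green tag wrapped round its middle, seen from every side. Origin at the centre of the block; z is up as it starts. 60 g. Green tag: good. May be absent.
- light_red1: Bicycle light, black block 46 x 30 x 24 mm (x, y, z) with a white lens at its +x end and a red tag wrapped round its middle, seen from every side. Origin at the centre of the block; z is up as it starts. 60 g. Red tag: reject. May be absent.
- light_red2: Bicycle light, black block 46 x 30 x 24 mm (x, y, z) with a white lens at its +x end and a red tag wrapped round its middle, seen from every side. Origin at the centre of the block; z is up as it starts. 60 g. Red tag: reject. May be absent.
- light_red3: Bicycle light, black block 46 x 30 x 24 mm (x, y, z) with a white lens at its +x end and a red tag wrapped round its middle, seen from every side. Origin at the centre of the block; z is up as it starts. 60 g. Red tag: reject. May be absent.
- unit_drawer0 (a joint): Top drawer of the green drawer unit: 0 fully shut, grows to 0.126 m as it is pulled out along the unit's own -x. About 1 N of friction; it stays where it is left.
- unit_drawer0_handle (a point): Middle of the white bar handle of the top drawer; axes as the unit's (-x = the way the drawer pulls out). The bar runs along y, 100 mm long, 11 mm thick, 35 mm (centre) in front of the drawer's face, 112 mm above the table. Moves with the drawer.
- drawer_floor (a point): Centre of the inner floor of the top drawer, 85 mm above the table, axes as the unit's; moves with the drawer. The inside is 145 (x) x 158 (y) mm, walls 43 mm high and 6 mm thick; the front board is 15 mm thick and stands 50 mm above this floor. Shut, there is 53 mm from this floor to the roof of the unit.
- unit: Green plastic drawer unit with two drawers, 190 (x) x 200 (y) x 150 mm high, fixed. Origin at the centre of its underside, fronts face its -x (roughly to the robot). It may stand left or right. Only the top drawer is used.
- basket: Dark wire reject basket, open on top, 190 x 190 mm, 80 mm high, sides 6 mm thick, fixed. Origin at the centre of its underside.
- basket_floor (a point): Centre of the inner floor of the basket, 6 mm above the table, axes as the basket's. The inside is 178 x 178 mm.
- mat: Cork mat 240 (x) x 170 (y) x 3 mm, fixed, on which the lights lie at the start. Origin at the centre of its underside.
- multitool: Bystander: red folding multitool 35 x 95 (y) x 18 mm lying flat; origin under its centre.
- spoke_key: Bystander: round steel spoke key, 42 mm across, 8 mm high; origin under its centre.
- bell: Bystander: chrome bicycle bell, 54 mm across, 38 mm high; origin under its centre.
There are look-alikes about, which are no part of the job. Leave any orange or purple look-alike of the light_red3 alone.

How it is judged (in metres and radians):
On the way, in this order (a step that is already met when the one before it is completed fails the run):
1. the top drawer has been pulled open (more than 45 mm) (value of joint unit_drawer0 above 0.045 m), for 0.2 s.
2. every green-tagged light is in the top drawer (x of light_green1 in the frame of drawer_floor between -0.07 and 0.07 m and y of light_green1 in the frame of drawer_floor between -0.077 and 0.077 m and z of light_green1 in the frame of drawer_floor between 0 and 0.05 m and x of light_green2 in the frame of drawer_floor between -0.07 and 0.07 m and y of light_green2 in the frame of drawer_floor between -0.077 and 0.077 m and z of light_green2 in the frame of drawer_floor between 0 and 0.05 m and x of light_green3 in the frame of drawer_floor between -0.07 and 0.07 m and y of light_green3 in the frame of drawer_floor between -0.077 and 0.077 m and z of light_green3 in the frame of drawer_floor between 0 and 0.05 m), for 0.2 s.
At the end, for the whole second after the job is handed in: Every green-tagged light present lies in the top drawer, every red-tagged light present lies in the wire basket below its rim, all at rest (under 20 mm/s), and the top drawer is shut to within 8 mm (all of step 2 and x of light_red1 in the frame of basket_floor between -0.088 and 0.088 m and y of light_red1 in the frame of basket_floor between -0.088 and 0.088 m and z of light_red1 in the frame of basket_floor between 0 and 0.085 m and x of light_red2 in the frame of basket_floor between -0.088 and 0.088 m and y of light_red2 in the frame of basket_floor between -0.088 and 0.088 m and z of light_red2 in the frame of basket_floor between 0 and 0.085 m and x of light_red3 in the frame of basket_floor between -0.088 and 0.088 m and y of light_red3 in the frame of basket_floor between -0.088 and 0.088 m and z of light_red3 in the frame of basket_floor between 0 and 0.085 m and value of joint unit_drawer0 below 0.008 m and linear speed of each of light_green1, light_green2, light_green3, light_red1, light_red2, light_red3 below 0.02 m/s); the robot touches nothing.
It fails at once if the multitool is moved more than 30 mm (distance of multitool from where it was at the start of the episode above 0.03 m).
It fails at once if the spoke key is moved more than 30 mm (distance of spoke_key from where it was at the start of the episode above 0.03 m).
It fails at once if the bell is moved more than 30 mm (distance of bell from where it was at the start of the episode above 0.03 m).
Of light_green1, light_green2, light_green3 only 2 to 3 are there at a start; the rules pass over those that are not, and their reading is None.
Of light_red1, light_red2, light_red3 only 2 to 3 are there at a start; the rules pass over those that are not, and their reading is None.
At some moment in a run one of light_green1, light_green2, light_green3, light_red1, light_red2, light_red3 may be knocked a few centimetres aside while the robot is not near it.
Once in a run the grip may slacken for a moment while it holds something.
It also fails if it takes over 210 s, if anything falls off the work surface, if the arm or the gripper's body presses on something with over 40 N, if the wrist force passes 120 N, or if a joint passes its speed limit or range.

ROBOT

A 6-joint arm with a two-finger parallel gripper is mounted at the origin on the work surface. World frame = base frame: x ahead of the robot, y to its left, z up, the work surface at z = 0. Lengths are in mm, angles in degrees, forces in N, time in s.
With the tool pointing down it reaches from about 350 to 850 mm from the base axis. Payload 8.1 kg.
Tool frame: the origin (TCP) lies on the centre line of the jaws, within the pads' length; the fingertips stand 14 mm ahead of it and the grasp point (between the pads) lies 5 mm behind it; z points along the fingers, y is the line along which they close (so a half turn about z gives the same grasp; the last joint's range is limited). The gripper opens to 85 mm and grips with 20 to 120 N. Pads are 22 mm wide; open, the fingers measure 114 mm over their backs; the gripper's body (76 mm by 85 mm) begins 54 mm behind the grasp point. The pads swing forward as they close: fully open they stand 13 mm farther back than shut.
Start: joints at [-79.378, 7.471, 85.268, -0, 87.261, -4.893], TCP at [160.522, -578.133, 214.292] pointing down, gripper open.
Joint ranges: [-169.43, 169.43], [-51.17, 129.36], [1.28, 143.12], [-76.62, 256.62], [0, 156.53], [-152.29, 152.29]. Speed limits (degrees/s): [136.94, 136.94, 159.86, 180, 180, 180].

INTERFACE

Orientations are given as [roll, pitch, yaw] about the fixed x, y, z axes, in that order (R = Rz(yaw) Ry(pitch) Rx(roll)).
In Python, from bench import sense, snapshot, camera_info, hand_in gives the robot as it stands. The module is installed in compiled form; this text tells all that it offers.
- The arm moves only by the tool apply_moves, never from a script. Its argument "deltas" is a list of rows, each a list of 7 numbers: the shift along the tool's x, y, z scaled (see below), then the turn, a rotation vector about the tool's x, y, z scaled (see below), then the opening, from 0 (shut) to 1 (fully open). In form: [[dx, dy, dz, ax, ay, az, claw], ...]. A call has 1 to 8 rows; each row shifts and turns the commanded pose from where the row before left it, along the tool's axes as they then stand; what a row does not reach is not made up. The controller multiplies each number of a shift by 0.03 m and each number of a turn by 0.08 rad. A row lasts 1/8 s, in which the tool goes at most 62.5 mm and 10.7 degrees, less where a joint would pass 70% of its speed; a pose out of reach is approached as far as the arm can. A call with a number of a shift or a turn outside -1 to 1 is refused whole. A call with a gripper value outside its range is refused whole. The fingers move at their own pace and stop on an object; "grip_force" is the grip in N (left out, the last holds). Time passes only in rows, so rows that do not move let the fingers close. It gives the time, the measured TCP pose, the force, the opening and the grip force at its end, in the units of the state.
- sense(): the state, without advancing time (a new reading comes with each control period).
- snapshot(name): name is "scene" or "top"; returns the picture (480x640x3 uint8, red, green, blue); there is no depth.
- camera_info(name): a dict with "vertical_fov" (degrees; the focal length in pixels is half the picture's height over the tangent of half this angle, whatever the lens; pixels are square), "cx", "cy" (the principal point, pixels), "origin" and "rotation" of the camera in the world. Camera axes: x right, y up, looking along -z (the intrinsics and any distortion apply to the point x, -y, -z); pixel columns grow to the right and rows downward; lengths in mm; the calibration is good to about 2 mm. A picture is of the moment at which its call begins. camera_info takes no time and is no camera call.
- hand_in(): hands the job in; it is judged then, once.
The state is a dict: "time": time; "joint_pos": joint angles; "qd": joint speeds; "joint_efforts": joint torques, N m; "tool_pos": TCP position; "tcp_rot": TCP orientation; "ft_force": force on the tool from outside, world axes, zero at the start; "wrist_torque": the same for the moment, N m; "finger_gap": finger opening in mm; "grip_force": force on a finger pad.
Only numpy, scipy, OpenCV 4.12 (cv2) and the standard library are available. Lean on these libraries where they do the work, as an engineer would, in place of code of your own. Each camera call takes 0.05 s, during which the arm holds its last target. There are 200 camera calls.

## Working session

There is one attempt and no reset: what is moved stays moved. The work goes in short steps, Python scripts to look and compute and a tool call to move; the robot and the scene stay as the last step left them, time stands still between calls to the robot, and variables do not carry over. Pictures are saved under pics/ and viewed, at most 14 in all, crops included, and the job is handed in when it is done.

Besides the shell and the picture viewer there is one more tool, called after "Call:" as name(argument=value, ...) on one line, values as JSON. apply_moves: Moves the arm, as the interface text tells. Its arguments: {"type":"object","properties":{"deltas":{"type":"array"},"grip_force":{"type":"number"}},"required":["deltas"]}

```bash
mkdir -p pics
python3 - <<'E'
from bench import *
import cv2
for n in("scene","top"):
    cv2.imwrite(f"pics/{n}0.png",snapshot(n)[:,:,::-1]); print(n,camera_info(n))
print(sense())
E
```

```text
scene {'vertical_fov': 49.21457520017281, 'cx': 312.17833955641476, 'cy': 238.72634624746993, 'origin': array([1223.40919531,   18.10028241,  882.64766511]), 'rotation': array([35.56057922,  0.91229617, 92.08264538])}
top {'vertical_fov': 52.318311921330015, 'cx': 315.24715112774754, 'cy': 236.3267390928082, 'origin': array([ 494.98233537,   -7.26585937, 1026.52297841]), 'rotation': array([ 10.14718118,  -1.06222411, -89.59439479])}
{'time': 0.1, 'joint_pos': array([-7.93757477e+01,  7.50899307e+00,  8.53229692e+01,  3.22957646e-04,
        8.72623320e+01, -4.89483999e+00]), 'qd': array([ 0.15280867, -0.02445283, -0.12196515, -0.01979837, -0.06945681,
        0.0597785 ]), 'joint_efforts': array([ 1.61301279e-03, -5.70953321e+01, -5.01942158e+01, -5.24245615e-05,
        8.16751941e-03, -1.92623406e-05]), 'tool_pos': array([ 160.44465722, -577.60793191,  213.3686773 ]), 'tcp_rot': array([-1.79906077e+02, -8.36724324e-03,  1.55190697e+01]), 'ft_force': array([0.23459746, 0.07566672, 0.1412983 ]), 'wrist_torque': array([-0.00171757, -0.0082097 , -0.03414028]), 'grip_force': 0.0, 'finger_gap': 85.40395470523534}
```

View pics/top0.png

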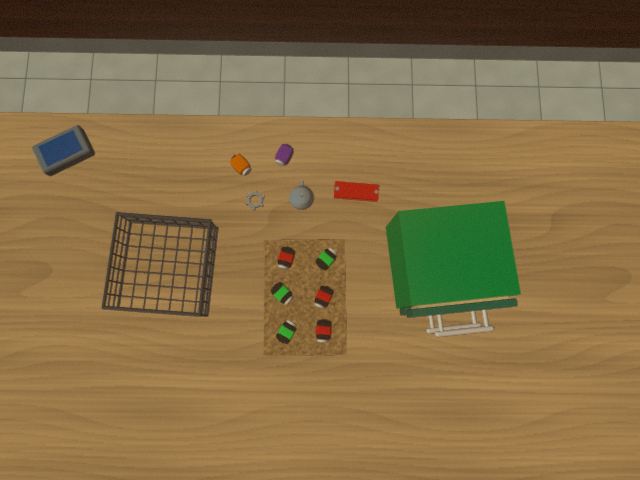

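View pics/scene0.png

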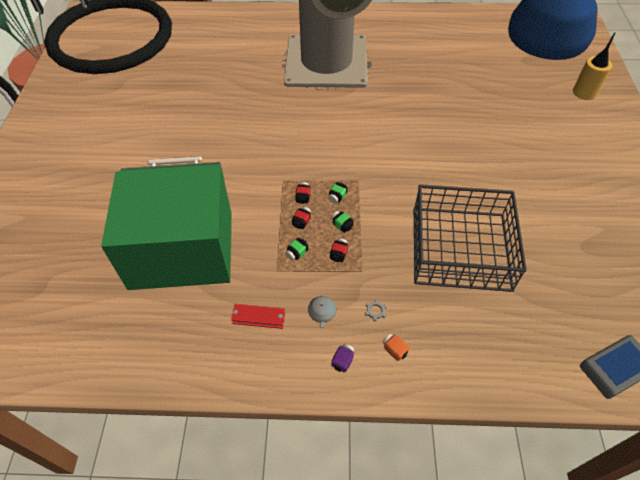

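```bash
cat > h.py <<'E'
import numpy as np, cv2
from scipy.spatial.transform import Rotation as Ro
from bench import *
def cam(n):
    c=camera_info(n); return 240/np.tan(np.radians(c['vertical_fov']/2)),c['cx'],c['cy'],np.array(c['origin']),Ro.from_euler('xyz',c['rotation'],degrees=True).as_matrix()
def back(n,uv,z):
    f,cx,cy,o,R=cam(n); u,v=uv
    d=R@np.array([(u-cx)/f,-(v-cy)/f,-1]); return o+d*(z-o[2])/d[2]
def proj(n,p):
    f,cx,cy,o,R=cam(n); q=R.T@(np.array(p,float)-o); return np.array([cx-f*q[0]/q[2],cy+f*q[1]/q[2]])
def lights(n,im,z=27):
    hsv=cv2.cvtColor(im,cv2.COLOR_RGB2HSV); out=[]
    H,S,V=[hsv[:,:,i].astype(int) for i in range(3)]
    for c,m in(('g',(abs(H-60)<15)&(S>150)&(V>100)),('r',((H<5)|(H>174))&(S>170)&(V>80))):
        k,_,st,ce=cv2.connectedComponentsWithStats(m.astype(np.uint8))
        for i in range(1,k):
            if 25<st[i,4]<400: out.append((c,ce[i].round(1),st[i,4],back(n,ce[i],z)[:2].round(1)))
    return out
E
python3 - <<'E'
from h import *
for n in("top","scene"):
    im=snapshot(n)
    for l in lights(n,im):print(n,*l)
    c=im[225:365,250:360] if n=="top" else im[170:285,270:380]
    cv2.imwrite(f"pics/c_{n}.png",cv2.resize(c,None,fx=4,fy=4,interpolation=cv2.INTER_CUBIC)[:,:,::-1])
im=snapshot("top"); cv2.imwrite("pics/u.png",cv2.resize(im[190:345,380:530],None,fx=3.8,fy=3.8,interpolation=cv2.INTER_CUBIC)[:,:,::-1])
for p in [(115,212),(217,222),(208,316),(103,308)]: print('bk',back("top",p,80).round(0))
for p in [(418,187),(515,190),(522,266),(415,263)]: print('bk s',back("scene",p,80).round(0))
for p in [(400,209),(505,203),(520,293),(400,307)]: print('unit',back("top",p,150).round(0))
for p in [(150,160),(201,159)]: print('h s',back("scene",p,112).round(0))
for p in [(301,197),(255,200),(335,190),(379,192)]: print(back("top",p,10).round(0))
E
```

```text
top g [325.7 258. ] 113 [628.9 -46.5]
top g [281.  292.6] 121 [557.1  44.3]
top g [285.5 332. ] 122 [478.5  33.7]
top r [355.1 190.6] 371 [ 773.3 -108.2]
top r [285.  256.2] 54 [631.8  37.4]
top r [323.1 296.2] 68 [550.4 -41.5]
top r [323.1 330.3] 61 [482.4 -41.7]
scene r [303.  189.8] 89 [483.8 -42.1]
scene r [302.5 215.6] 114 [554. -40.]
scene r [339.5 247.6] 116 [632.9  37.1]
bk [709. 371.  80.]
bk [691. 170.  80.]
bk [508. 180.  80.]
bk [522. 379.  80.]
bk s [517. 193.  80.]
bk s [520. 386.  80.]
bk s [701. 365.  80.]
bk s [700. 173.  80.]
unit [ 705. -179.  150.]
unit [ 719. -375.  150.]
unit [ 552. -392.  150.]
unit [ 526. -174.  150.]
h s [ 484. -352.  112.]
h s [ 479. -248.  112.]
[762.   6.  10.]
[755. 105.  10.]
[779. -67.  10.]
[ 776. -161.   10.]
```

View pics/c_top.png

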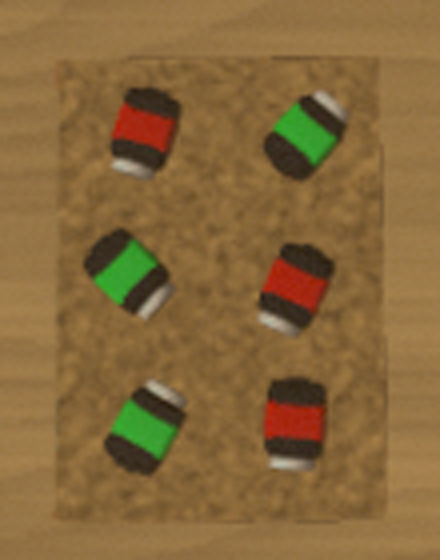

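View pics/u.png

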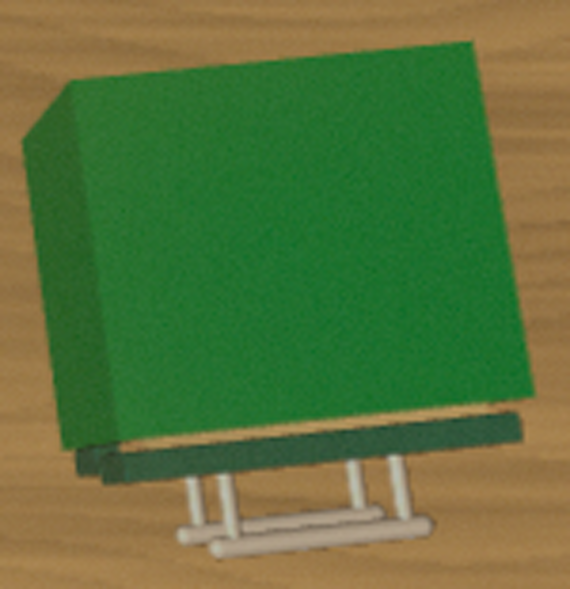

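The lights on the mat in `c_top` are three green at px (326,258), (281,293) and (286,332), and three red at (285,256), (323,296) and (323,330). Things I could confuse them with are the orange light (240,164), the purple light (284,154) and the red multitool (356,191), all off the mat. In `u`, the upper handle bar runs from px (436,334) to (494,328).

```bash
cat >> h.py <<'E'
def plan(wps,start=None):
    """waypoints (x,y,z,yaw); prints rows: turn first (with z if asked), then shift"""
    s=sense(); x,y,z=s['tool_pos']; yaw=s['tcp_rot'][2]
    if start is not None: x,y,z,yaw=start
    for X,Y,Z,W in wps:
        d=(W-yaw+90)%180-90 if abs(W-yaw)>180 else W-yaw
        n=int(np.ceil(abs(np.radians(d))/.08/.9))
        if n: print(n,'x turn az',round(-np.radians(d)/.08/n,2))
        a=np.radians(W); e=np.array([X-x,Y-y,Z-z])/30
        t=np.array([e[0]*np.cos(a)+e[1]*np.sin(a),e[0]*np.sin(a)-e[1]*np.cos(a),-e[2]])
        n=max(1,int(np.ceil(abs(t).max()/.9)))
        print(n,'x',(t/n).round(2),'->',[round(v,1) for v in(X,Y,Z,W)])
        x,y,z,yaw=X,Y,Z,W
E
python3 - <<'E'
from h import *
L=back("top",(380+212/3.8,190+548/3.8),112);R=back("top",(380+433/3.8,190+525/3.8),112)
print('handle',L.round(1),R.round(1),((L+R)/2).round(1),'ang',np.degrees(np.arctan2(*( -(L-R)[:2]*[1,-1]))))
C=[back("top",(380+a/3.8,190+b/3.8),150)[:2] for a,b in[(72,80),(473,42),(535,397),(119,440)]]
print('roof',np.round(C,1), 'centre',np.mean(C,0).round(1)); 
for i in range(4):
    d=C[(i+1)%4]-C[i]; print(np.hypot(*d).round(1),np.degrees(np.arctan2(d[1],d[0])).round(1))
print('scene handle proj',proj("scene",L),proj("scene",R))
# lights: tail->lens in crop (x4)
for n,a,b in [('r1',(155,93),(131,170)),('g1',(285,172),(332,102)),('g2',(105,240),(155,308)),('r2',(311,250),(278,325)),('g3',(130,465),(168,388)),('r3',(295,382),(291,463))]:
    A=back("top",(250+a[0]/4,225+a[1]/4),24)[:2];B=back("top",(250+b[0]/4,225+b[1]/4),24)[:2]; d=B-A
    print(n,((A+B)/2).round(1),np.hypot(*d).round(1),(np.degrees(np.arctan2(d[1],d[0]))%180).round(1))
im=snapshot("scene");cv2.imwrite("pics/hs.png",cv2.resize(im[140:300,95:245],None,fx=3.7,fy=3.7,interpolation=cv2.INTER_CUBIC)[:,:,::-1])
E
```

```text
handle [ 477.7 -246.7  112. ] [ 489.5 -355.3  112. ] [ 483.6 -301.   112. ] ang 6.159341679421409
roof [[ 701.  -176.6]
 [ 722.3 -374. ]
 [ 549.6 -392.9]
 [ 527.9 -194.7]] centre [ 625.2 -284.5]
198.6 -83.8
173.8 -173.8
199.4 96.2
174.0 6.0
scene handle proj [201.76547302 158.46767061] [147.86859972 161.83663763]
r1 [628.8  36. ] 41.9 163.8
g1 [626.7 -49.5] 44.0 146.6
g2 [555.5  41.4] 43.1 37.3
r2 [549.3 -42.6] 41.6 156.4
g3 [479.2  30.3] 42.4 154.2
r3 [481.7 -42.1] 40.1 177.4
```

View pics/hs.png

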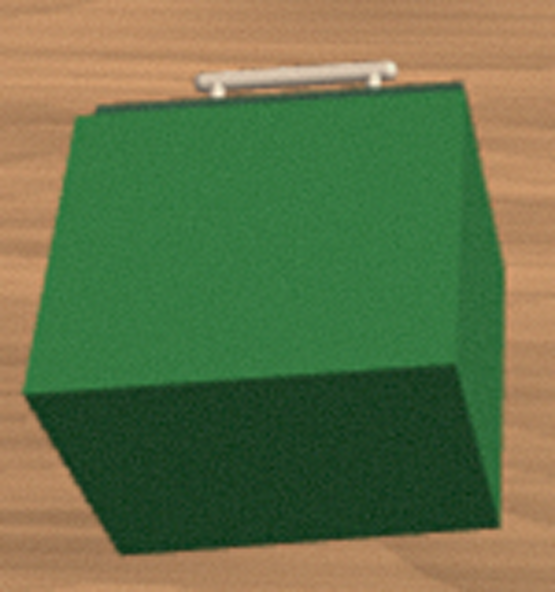

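Run:
```python
from h import *
plan([(484.5,-300.8,200,96),(484.5,-300.8,108,96)])
```

```text
20 x turn az -0.88
14 x [0.58 0.84 0.03] -> [484.5, -300.8, 200, 96]
4 x [0.   0.   0.77] -> [484.5, -300.8, 108, 96]
```

Call:
apply_moves(deltas=[[0, 0, 0, 0, 0, -0.88, 0.31], [0, 0, 0, 0, 0, -0.88, 0.31], [0, 0, 0, 0, 0, -0.88, 0.31], [0, 0, 0, 0, 0, -0.88, 0.31], [0, 0, 0, 0, 0, -0.88, 0.31], [0, 0, 0, 0, 0, -0.88, 0.31], [0, 0, 0, 0, 0, -0.88, 0.31], [0, 0, 0, 0, 0, -0.88, 0.31]], grip_force=40)

```text
time: 1.3
tool_pos: [160.5, -578.1, 214.2]
tcp_rot: [-180.0, -0.0, 47.9]
ft_force: [0.3, -0.7, -0.3]
finger_gap: 26.5
grip_force: 0.0
```

Call:
apply_moves(deltas=[[0, 0, 0, 0, 0, -0.88, 0.31], [0, 0, 0, 0, 0, -0.88, 0.31], [0, 0, 0, 0, 0, -0.88, 0.31], [0, 0, 0, 0, 0, -0.88, 0.31], [0, 0, 0, 0, 0, -0.88, 0.31], [0, 0, 0, 0, 0, -0.88, 0.31], [0, 0, 0, 0, 0, -0.88, 0.31], [0, 0, 0, 0, 0, -0.88, 0.31]])

```text
time: 2.3
tool_pos: [160.5, -578.1, 214.2]
tcp_rot: [-180.0, -0.0, 80.2]
ft_force: [-0.5, 0.2, -0.1]
finger_gap: 26.6
grip_force: 0.0
```

Call:
apply_moves(deltas=[[0, 0, 0, 0, 0, -0.88, 0.31], [0, 0, 0, 0, 0, -0.88, 0.31], [0, 0, 0, 0, 0, -0.88, 0.31], [0, 0, 0, 0, 0, -0.88, 0.31], [0.58, 0.84, 0.03, 0, 0, 0, 0.31], [0.58, 0.84, 0.03, 0, 0, 0, 0.31], [0.58, 0.84, 0.03, 0, 0, 0, 0.31], [0.58, 0.84, 0.03, 0, 0, 0, 0.31]])

```text
time: 3.3
tool_pos: [253.9, -497.4, 210.6]
tcp_rot: [180.0, -0.0, 96.2]
ft_force: [1.0, -0.2, 0.3]
finger_gap: 26.5
grip_force: 0.0
```

Call:
apply_moves(deltas=[[0.58, 0.84, 0.03, 0, 0, 0, 0.31], [0.58, 0.84, 0.03, 0, 0, 0, 0.31], [0.58, 0.84, 0.03, 0, 0, 0, 0.31], [0.58, 0.84, 0.03, 0, 0, 0, 0.31], [0.58, 0.84, 0.03, 0, 0, 0, 0.31], [0.58, 0.84, 0.03, 0, 0, 0, 0.31], [0.58, 0.84, 0.03, 0, 0, 0, 0.31], [0.58, 0.84, 0.03, 0, 0, 0, 0.31]])

```text
time: 4.3
tool_pos: [439.4, -337.2, 203.5]
tcp_rot: [180.0, 0.0, 96.2]
ft_force: [0.7, 0.0, -0.5]
finger_gap: 26.9
grip_force: 0.0
```

Call:
apply_moves(deltas=[[0.58, 0.84, 0.03, 0, 0, 0, 0.31], [0.58, 0.84, 0.03, 0, 0, 0, 0.31], [0, 0, 0, 0, 0, 0, 0.31], [0, 0, 0, 0, 0, 0, 0.31]])

```text
time: 4.8
tool_pos: [484.7, -298.1, 201.6]
tcp_rot: [-180.0, 0.0, 96.2]
ft_force: [-0.5, 0.7, -0.1]
finger_gap: 26.5
grip_force: 0.0
```

Run:
```python
from h import *
s=sense();print(s['time'],s['tool_pos'],s['tcp_rot'],s['finger_gap'])
plan([(484.5,-300.8,108,96)])
```

```text
4.8 [ 484.7156414  -298.07649563  201.59730786] [-1.79971508e+02  5.37201725e-03  9.62133039e+01] 26.475893515085133
1 x turn az 0.05
4 x [-0.02 -0.    0.78] -> [484.5, -300.8, 108, 96]
```

Call:
apply_moves(deltas=[[0, 0, 0.78, 0, 0, 0, 0.31], [0, 0, 0.78, 0, 0, 0, 0.31], [0, 0, 0.78, 0, 0, 0, 0.31], [0, 0, 0.78, 0, 0, 0, 0.31], [0, 0, 0, 0, 0, 0, 0.31]])

```text
time: 5.42
tool_pos: [482.9, -297.7, 105.9]
tcp_rot: [-179.8, -0.2, 96.1]
ft_force: [-0.4, -0.0, 0.8]
finger_gap: 26.3
grip_force: 0.0
```

Call:
apply_moves(deltas=[[0, 0, 0, 0, 0, 0, 0], [0, 0, 0, 0, 0, 0, 0], [0, 0, 0, 0, 0, 0, 0], [0, 0, 0, 0, 0, 0, 0]])

```text
time: 5.92
tool_pos: [485.3, -298.1, 108.7]
tcp_rot: [180.0, 0.0, 96.2]
ft_force: [-0.2, 1.0, 0.5]
finger_gap: -0.0
grip_force: 0.0
```

Run:
```python
from h import *
a=snapshot("scene")[90:290,60:260];b=snapshot("top")[180:380,380:580]
cv2.imwrite("pics/x1.png",cv2.resize(np.hstack([a,b]),None,fx=2,fy=2,interpolation=cv2.INTER_CUBIC)[:,:,::-1])
```

```text
(no output)
```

View pics/x1.png

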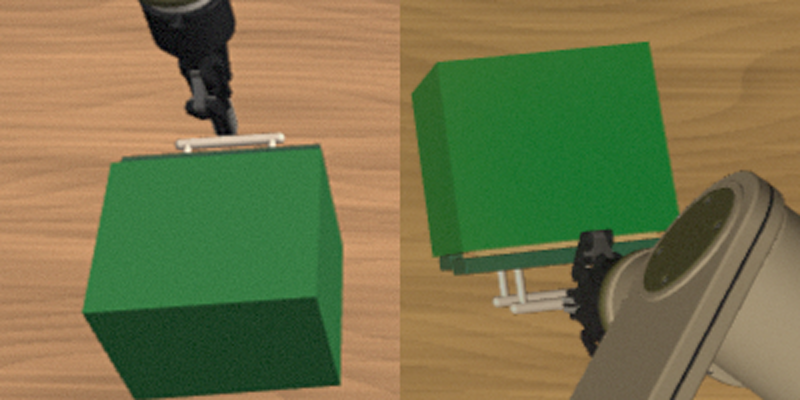

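Run:
```python
from h import *
for p in [(485,-298,94),(485,-298,104),(485,-298,118),(485,-298,150),(484,-300,112)]: print(p,proj("scene",p).round(1),proj("top",p).round(1))
a=snapshot("scene")[90:180,130:230];b=snapshot("top")[280:370,440:540]
cv2.imwrite("pics/x2.png",cv2.resize(np.hstack([a,b]),None,fx=4,fy=4,interpolation=cv2.INTER_CUBIC)[:,:,::-1])
s=sense();print(s['tool_pos'],s['joint_pos'],s['ft_force'],s['finger_gap'])
```

```text
(485, -298, 94) [178.2 166.8] [460.3 330.3]
(485, -298, 104) [177.1 163.4] [461.9 330.3]
(485, -298, 118) [175.5 158.6] [464.3 330.4]
(485, -298, 150) [171.8 147.2] [470.1 330.7]
(484, -300, 112) [175.3 160.3] [464.4 331. ]
[ 485.04238941 -297.89550821  108.1288317 ] [-3.67166493e+01  7.02646738e+00  9.70667756e+01 -1.09793103e-03
  7.59044253e+01 -4.29121712e+01] [-0.25832085 -1.13703105  0.69558591] 0.26919077541039127
```

View pics/x2.png

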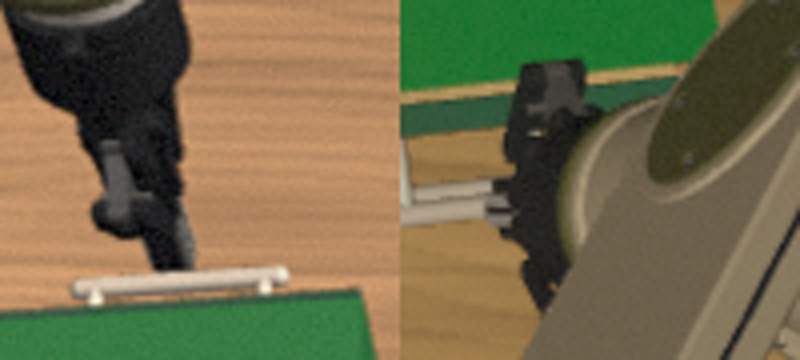

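The scene view is ambiguous: the closed fingertips end at px (174.5,157.5), right at the bar's far edge. I'll raise the tool and check the real tip position.

Call:
apply_moves(deltas=[[0, 0, -0.7, 0, 0, 0, 0], [0, 0, -0.7, 0, 0, 0, 0], [0, 0, 0, 0, 0, 0, 0], [0, 0, 0, 0, 0, 0, 0]])

```text
time: 6.62
tool_pos: [484.7, -297.7, 149.2]
tcp_rot: [-180.0, -0.0, 96.2]
ft_force: [0.4, -0.4, 0.3]
finger_gap: 0.2
grip_force: 0.0
```

Run:
```python
from h import *
im=snapshot("scene"); s=sense(); p=s['tool_pos'].copy(); p[2]-=14; print(s['tool_pos'],proj("scene",p),proj("top",p))
t=snapshot("top")
c=np.hstack([im[80:180,130:230],t[280:380,430:530]])
cv2.imwrite("pics/x3.png",cv2.resize(c,None,fx=4,fy=4,interpolation=cv2.INTER_NEAREST)[:,:,::-1])
```

```text
[ 484.44477636 -297.49631595  148.78965672] [173.90013651 152.46768749] [467.02401011 330.87605778]
```

View pics/x3.png

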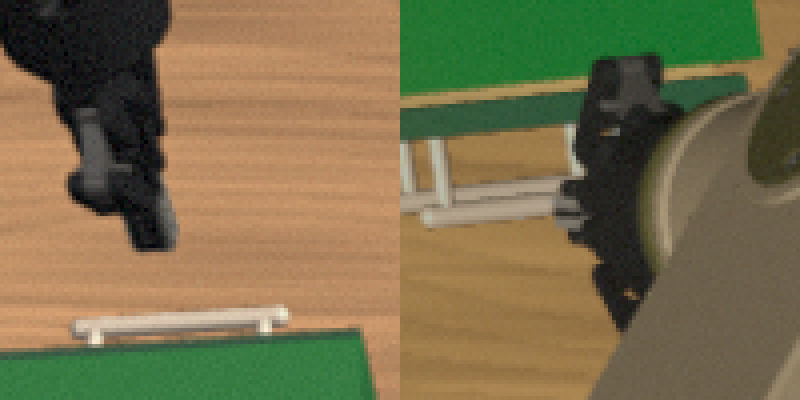

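Run:
```python
from h import *
from scipy.optimize import least_squares
# tip pixels, scene/top
r=least_squares(lambda p:np.r_[proj("scene",p)-[168.5,142.5],proj("top",p)-[471.5,332.5]],[485,-298,134]);print(r.x,r.fun)
```

```text
[ 482.37009529 -299.72270015  159.45846269] [ 1.58273067  0.20928607  1.40957597 -0.20790096]
```

Call:
apply_moves(deltas=[[0, 0, 0.3, 0, 0, 0, 0.31], [0, 0, 0.5, 0, 0, 0, 0.31], [0, 0, 0.5, 0, 0, 0, 0.31], [0, 0, 0.5, 0, 0, 0, 0.31], [0, 0, 0, 0, 0, 0, 0.31]])

```text
time: 7.35
tool_pos: [483.7, -297.0, 93.7]
tcp_rot: [-179.8, -0.2, 96.2]
ft_force: [0.3, -0.0, 0.1]
finger_gap: 26.3
grip_force: 0.0
```

Call:
apply_moves(deltas=[[0, 0, 0.2, 0, 0, 0, 0.31], [0, 0, 0.1, 0, 0, 0, 0.31], [0, 0, 0, 0, 0, 0, 0.31]])

```text
time: 7.72
tool_pos: [485.0, -297.9, 87.1]
tcp_rot: [180.0, 0.0, 96.2]
ft_force: [-0.2, 0.6, 0.8]
finger_gap: 26.6
grip_force: 0.0
```

Call:
apply_moves(deltas=[[0, 0, 0, 0, 0, 0, 0], [0, 0, 0, 0, 0, 0, 0], [0, 0, 0, 0, 0, 0, 0], [0, 0, 0, 0, 0, 0, 0]])

```text
time: 8.22
tool_pos: [485.3, -298.1, 87.5]
tcp_rot: [180.0, 0.0, 96.2]
ft_force: [0.5, 0.4, 3.6]
finger_gap: 9.1
grip_force: 39.2
```

Call:
apply_moves(deltas=[[0, -0.3, 0, 0, 0, 0, 0], [0, -0.5, 0, 0, 0, 0, 0], [0, -0.5, 0, 0, 0, 0, 0], [0, -0.5, 0, 0, 0, 0, 0], [0, -0.5, 0, 0, 0, 0, 0], [0, -0.5, 0, 0, 0, 0, 0], [0, -0.5, 0, 0, 0, 0, 0], [0, -0.5, 0, 0, 0, 0, 0]], grip_force=60)

```text
time: 9.22
tool_pos: [370.8, -310.9, 87.6]
tcp_rot: [180.0, 0.1, 96.2]
ft_force: [2.0, -1.4, 4.9]
finger_gap: 8.9
grip_force: 59.5
```

Call:
apply_moves(deltas=[[0, 0, 0, 0, 0, 0, 0], [0, 0, 0, 0, 0, 0, 0], [0, 0, 0, 0, 0, 0, 0.31], [0, 0, 0, 0, 0, 0, 0.31], [0, 0, 0, 0, 0, 0, 0.31]])

```text
time: 9.85
tool_pos: [371.2, -309.8, 86.6]
tcp_rot: [-180.0, -0.0, 96.2]
ft_force: [-0.3, -0.4, -1.1]
finger_gap: 26.4
grip_force: 0.0
```

Call:
apply_moves(deltas=[[0, 0, -0.5, 0, 0, 0, 0.31], [0, 0, -0.9, 0, 0, 0, 0.31], [0, 0, -0.9, 0, 0, 0, 0.31], [0, 0, -0.9, 0, 0, 0, 0.31], [0.9, 0, 0, 0, 0, 0, 0.6], [0.9, 0, 0, 0, 0, 0, 0.6], [0.9, 0, 0, 0, 0, 0, 0.6], [0.9, 0, 0, 0, 0, 0, 0.6]])

```text
time: 10.85
tool_pos: [360.1, -202.1, 184.3]
tcp_rot: [179.9, 0.0, 96.2]
ft_force: [0.2, 0.5, 0.8]
finger_gap: 50.8
grip_force: 0.0
```

Run:
```python
from h import *
s=sense();print(s['time'],s['tool_pos'],s['tcp_rot'],s['finger_gap'])
t=snapshot("top");cv2.imwrite("pics/x4.png",t[:,:,::-1])
for l in lights("top",t):print(*l)
```

```text
10.85 [ 360.11194919 -202.11801698  184.25488842] [1.79947904e+02 4.27400357e-02 9.61899815e+01] 50.79991138223372
g [325.8 258. ] 112 [628.9 -46.6]
g [281.  292.6] 121 [557.1  44.3]
g [285.5 332. ] 123 [478.5  33.9]
r [355.7 190.9] 379 [ 772.7 -109.5]
r [285.9 256.8] 58 [630.6  35.5]
r [322.7 295.4] 71 [552.  -40.6]
r [323.5 330.4] 62 [482.2 -42.4]
```

View pics/x4.png

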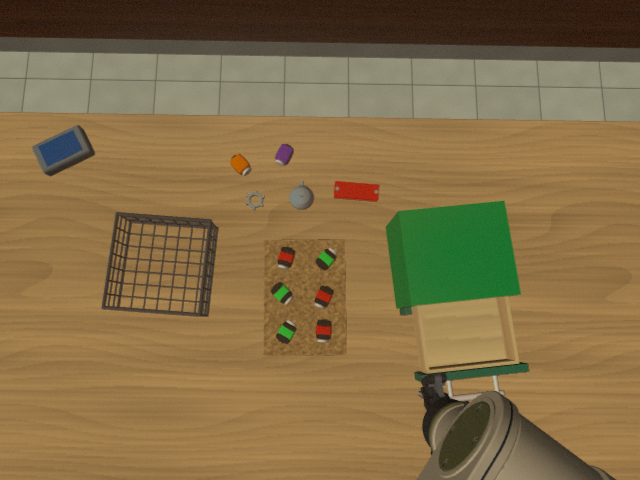

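Run:
```python
from h import *
plan([(479,32,80,154.2)])
```

```text
15 x turn az -0.84
10 x [-0.02  0.87  0.35] -> [479, 32, 80, 154.2]
```

Call:
apply_moves(deltas=[[0, 0, 0, 0, 0, -0.84, 0.65], [0, 0, 0, 0, 0, -0.84, 0.65], [0, 0, 0, 0, 0, -0.84, 0.65], [0, 0, 0, 0, 0, -0.84, 0.65], [0, 0, 0, 0, 0, -0.84, 0.65], [0, 0, 0, 0, 0, -0.84, 0.65], [0, 0, 0, 0, 0, -0.84, 0.65], [0, 0, 0, 0, 0, -0.84, 0.65]], grip_force=40)

```text
time: 11.9
tool_pos: [360.2, -203.0, 184.2]
tcp_rot: [180.0, 0.1, 127.1]
ft_force: [0.1, 0.3, 0.6]
finger_gap: 55.8
grip_force: 0.0
```

Call:
apply_moves(deltas=[[0, 0, 0, 0, 0, -0.84, 0.65], [0, 0, 0, 0, 0, -0.84, 0.65], [0, 0, 0, 0, 0, -0.84, 0.65], [0, 0, 0, 0, 0, -0.84, 0.65], [0, 0, 0, 0, 0, -0.84, 0.65], [0, 0, 0, 0, 0, -0.84, 0.65], [0, 0, 0, 0, 0, -0.84, 0.65]])

```text
time: 12.78
tool_pos: [360.3, -203.0, 184.2]
tcp_rot: [-180.0, 0.1, 154.1]
ft_force: [-0.9, 0.4, 0.1]
finger_gap: 55.4
grip_force: 0.0
```

Call:
apply_moves(deltas=[[-0.02, 0.87, 0.35, 0, 0, 0, 0.65], [-0.02, 0.87, 0.35, 0, 0, 0, 0.65], [-0.02, 0.87, 0.35, 0, 0, 0, 0.65], [-0.02, 0.87, 0.35, 0, 0, 0, 0.65], [-0.02, 0.87, 0.35, 0, 0, 0, 0.65], [-0.02, 0.87, 0.35, 0, 0, 0, 0.65], [-0.02, 0.87, 0.35, 0, 0, 0, 0.65], [-0.02, 0.87, 0.35, 0, 0, 0, 0.65]])

```text
time: 13.78
tool_pos: [457.0, -16.6, 99.9]
tcp_rot: [180.0, 0.1, 154.0]
ft_force: [0.9, 0.3, -0.4]
finger_gap: 55.8
grip_force: 0.0
```

Call:
apply_moves(deltas=[[-0.02, 0.87, 0.35, 0, 0, 0, 0.65], [-0.02, 0.87, 0.35, 0, 0, 0, 0.65], [0, 0, 0.7, 0, 0, 0, 0.65], [0, 0, 0, 0, 0, 0, 0.65], [0, 0, 0, 0, 0, 0, 0.65]])

```text
time: 14.4
tool_pos: [480.5, 28.8, 58.1]
tcp_rot: [180.0, 0.0, 153.9]
ft_force: [0.5, -0.0, 0.5]
finger_gap: 55.5
grip_force: 0.0
```

Run:
```python
from h import *
s=sense();p=s['tool_pos'];print(s['time'],p,s['tcp_rot'],s['finger_gap'],s['joint_pos'])
c=np.hstack([snapshot("scene")[110:240,270:400],snapshot("top")[240:370,230:360]])
for dz in(-14,10): print(proj("scene",p+[0,0,dz]),proj("top",p+[0,0,dz]))
cv2.imwrite("pics/x5.png",cv2.resize(c,None,fx=3,fy=3,interpolation=cv2.INTER_CUBIC)[:,:,::-1])
```

```text
14.4 [480.54090698  28.77060929  58.14841669] [1.79984169e+02 4.35987381e-02 1.53929935e+02] 55.520607274780446 [-2.67680462e+00 -3.23649635e+00  1.13179552e+02 -2.95947335e-03
  7.00106438e+01 -6.66057348e+01]
[336.19180706 183.93476564] [287.69319292 331.08611337]
[336.4373724  176.26897094] [287.23211528 331.26971561]
```

View pics/x5.png

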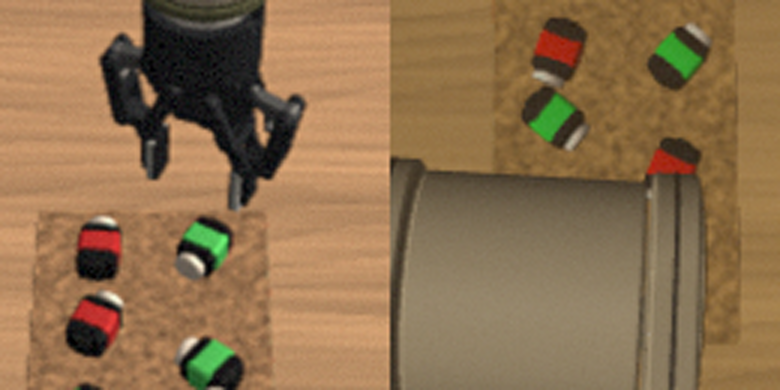

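Fingertips show at px (321,169) and (348,179), about 16 mm above the reported TCP height. `g2` has been knocked from (281,293) to about (285,279), so I'll measure it again later. `g3` is directly below.

Call:
apply_moves(deltas=[[0.09, 0.07, 0.4, 0, 0, 0, 0.65], [0, 0, 0.5, 0, 0, 0, 0.65], [0, 0, 0.5, 0, 0, 0, 0.65], [0, 0, 0.4, 0, 0, 0, 0.65], [0, 0, 0.2, 0, 0, 0, 0.65], [0, 0, 0, 0, 0, 0, 0.65]])

```text
time: 15.25
tool_pos: [478.1, 32.1, -3.5]
tcp_rot: [-180.0, -0.1, 153.9]
ft_force: [-0.9, 0.4, 0.5]
finger_gap: 55.7
grip_force: 0.0
```

Call:
apply_moves(deltas=[[0, 0, 0, 0, 0, 0, 0], [0, 0, 0, 0, 0, 0, 0], [0, 0, 0, 0, 0, 0, 0], [0, 0, 0, 0, 0, 0, 0], [0, 0, 0, 0, 0, 0, 0]])

```text
time: 15.88
tool_pos: [479.4, 32.1, -2.1]
tcp_rot: [180.0, 0.1, 153.9]
ft_force: [-0.0, 0.4, 5.7]
finger_gap: 28.7
grip_force: 40.9
```

Run:
```python
from h import *
plan([(479.4,32.1,150,153.9),(475.5,-348,150,96.2),(475.5,-348,86,96.2)])
```

```text
1 x turn az 0.01
6 x [ 0.    0.   -0.85] -> [479.4, 32.1, 150, 153.9]
14 x turn az 0.9
14 x [-0.9  -0.11 -0.  ] -> [475.5, -348, 150, 96.2]
3 x [0.   0.   0.71] -> [475.5, -348, 86, 96.2]
```

Call:
apply_moves(deltas=[[0, 0, -0.3, 0, 0, 0, 0], [0, 0, -0.7, 0, 0, 0, 0], [0, 0, -0.8, 0, 0, 0, 0], [0, 0, -0.8, 0, 0, 0, 0], [0, 0, -0.8, 0, 0, 0, 0], [0, 0, -0.8, 0, 0, 0, 0], [0, 0, -0.8, 0, 0, 0, 0], [0, 0, 0, 0, 0, 0, 0]])

```text
time: 16.88
tool_pos: [480.0, 32.1, 149.3]
tcp_rot: [179.9, 0.2, 153.9]
ft_force: [0.5, 0.3, -1.9]
finger_gap: 28.7
grip_force: 40.2
```

Call:
apply_moves(deltas=[[0, 0, 0, 0, 0, 0.9, 0], [0, 0, 0, 0, 0, 0.9, 0], [0, 0, 0, 0, 0, 0.9, 0], [0, 0, 0, 0, 0, 0.9, 0], [0, 0, 0, 0, 0, 0.9, 0], [0, 0, 0, 0, 0, 0.9, 0], [0, 0, 0, 0, 0, 0.9, 0]])

```text
time: 17.75
tool_pos: [477.5, 32.1, 145.4]
tcp_rot: [-179.9, -0.1, 124.9]
ft_force: [0.6, -0.4, -0.5]
finger_gap: 29.1
grip_force: 40.2
```

Call:
apply_moves(deltas=[[0, 0, 0, 0, 0, 0.9, 0], [0, 0, 0, 0, 0, 0.9, 0], [0, 0, 0, 0, 0, 0.9, 0], [0, 0, 0, 0, 0, 0.9, 0], [0, 0, 0, 0, 0, 0.9, 0], [0, 0, 0, 0, 0, 0.9, 0], [0, 0, 0, 0, 0, 0.9, 0]])

```text
time: 18.62
tool_pos: [477.5, 32.1, 145.4]
tcp_rot: [-179.9, -0.0, 96.1]
ft_force: [-0.7, -0.2, -0.3]
finger_gap: 28.8
grip_force: 40.2
```

Call:
apply_moves(deltas=[[-0.9, -0.11, 0, 0, 0, 0, 0], [-0.9, -0.11, 0, 0, 0, 0, 0], [-0.9, -0.11, 0, 0, 0, 0, 0], [-0.9, -0.11, 0, 0, 0, 0, 0], [-0.9, -0.11, 0, 0, 0, 0, 0], [-0.9, -0.11, 0, 0, 0, 0, 0], [-0.9, -0.11, 0, 0, 0, 0, 0]])

```text
time: 19.5
tool_pos: [475.0, -158.8, 145.4]
tcp_rot: [-179.9, -0.1, 96.2]
ft_force: [-1.2, -0.5, -0.3]
finger_gap: 29.1
grip_force: 40.2
```

Call:
apply_moves(deltas=[[-0.9, -0.11, 0, 0, 0, 0, 0], [-0.9, -0.11, 0, 0, 0, 0, 0], [-0.9, -0.11, 0, 0, 0, 0, 0], [-0.9, -0.11, 0, 0, 0, 0, 0], [-0.9, -0.11, 0, 0, 0, 0, 0], [-0.9, -0.11, 0, 0, 0, 0, 0], [-0.9, -0.11, 0, 0, 0, 0, 0], [0, 0, 0, 0, 0, 0, 0]])

```text
time: 20.5
tool_pos: [472.3, -349.7, 145.2]
tcp_rot: [-179.9, -0.1, 96.1]
ft_force: [-0.1, 0.7, -0.3]
finger_gap: 28.4
grip_force: 40.2
```

Run:
```python
from h import *
s=sense();p=s['tool_pos'];print(s['time'],p,s['tcp_rot'],s['finger_gap'])
plan([(475.5,-348,86,96.2)])
t=snapshot("top")
for l in lights("top",t):print(*l)
```

```text
20.5 [ 472.27392581 -349.66304172  145.24713951] [-1.79898736e+02 -8.31045187e-02  9.60716617e+01] 28.40828874832855
1 x turn az -0.03
3 x [0.01 0.04 0.66] -> [475.5, -348, 86, 96.2]
g [325.8 258. ] 116 [628.8 -46.7]
g [283.6 278.7] 122 [585.3  39.4]
g [505.1 340.1] 159 [ 465.5 -408.9]
r [354.2 190.4] 366 [ 773.7 -106.4]
r [285.2 255.8] 68 [632.6  37. ]
r [323.  295.6] 60 [551.6 -41.2]
r [322.6 330.2] 68 [482.5 -40.7]
```

Call:
apply_moves(deltas=[[0, 0.05, 0.6, 0, 0, 0, 0], [0, 0.05, 0.6, 0, 0, 0, 0], [0, 0, 0.5, 0, 0, 0, 0], [0, 0, 0.25, 0, 0, 0, 0], [0, 0, 0, 0, 0, 0, 0]])

```text
time: 21.18
tool_pos: [476.0, -347.9, 87.7]
tcp_rot: [-179.9, -0.1, 96.2]
ft_force: [-0.1, 0.6, -0.5]
finger_gap: 29.0
grip_force: 40.2
```

Call:
apply_moves(deltas=[[0, 0, 0, 0, 0, 0, 0.55], [0, 0, 0, 0, 0, 0, 0.55], [0, 0, 0, 0, 0, 0, 0.55], [0, 0, -0.6, 0, 0, 0, 0.55], [0, 0, -0.8, 0, 0, 0, 0.55], [0, 0, -0.8, 0, 0, 0, 0.55], [0, 0, 0, 0, 0, 0, 0.55]])

```text
time: 22.05
tool_pos: [478.0, -349.9, 158.7]
tcp_rot: [179.8, 0.3, 96.2]
ft_force: [-0.2, 0.0, 0.2]
finger_gap: 47.1
grip_force: 0.0
```

Run:
```python
from h import *
t=snapshot("top")
c=t[225:365,250:360]
for l in lights("top",t,100):print(*l)
d=cv2.resize(t[280:400,400:540],None,fx=4,fy=4,interpolation=cv2.INTER_CUBIC)[:,:,::-1]
e=cv2.resize(c,None,fx=3.42857,fy=3.42857,interpolation=cv2.INTER_CUBIC)[:,:,::-1]
w=np.zeros((480,800,3),np.uint8); w[:,:560]=d[:480,:560]; e=cv2.resize(t[235:355,260:320],None,fx=4,fy=4,interpolation=cv2.INTER_CUBIC)[:,:,::-1]; w[:480,560:]=e
cv2.imwrite("pics/x6.png",w)
plan([(628,-49,100,146.6)])
```

```text
g [325.8 258. ] 115 [619.  -43.8]
g [283.7 278.7] 121 [578.8  36. ]
g [490.3 336.3] 146 [ 474.5 -352.1]
r [355.2 190.5] 346 [ 753.2 -101. ]
r [286.1 256.7] 51 [620.9  32.2]
r [322.4 295.9] 67 [547.  -37.7]
r [322.6 330. ] 73 [483.7 -38.2]
13 x turn az -0.85
13 x [0.1  0.86 0.15] -> [628, -49, 100, 146.6]
```

View pics/x6.png

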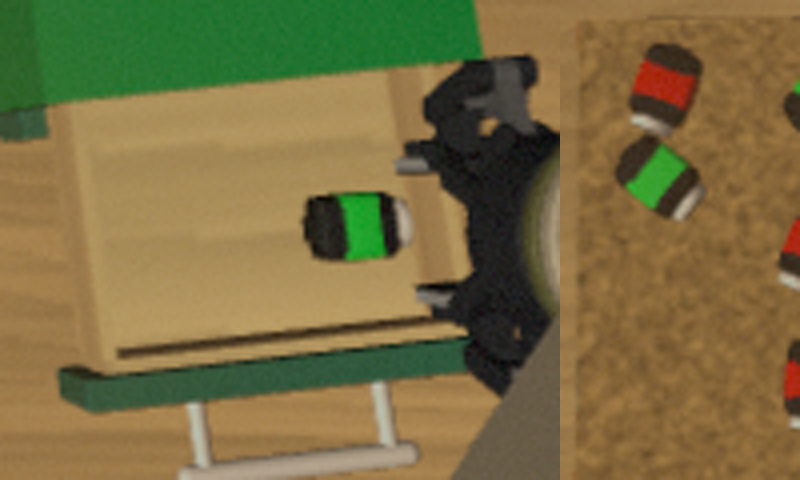

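Light `g3` lies in the drawer at about px (490,336). `g2` sits close to `r1`, so `r1` goes first.

Run:
```python
from h import *
plan([(630.5,36.3,150,163.8),(630.5,36.3,60,163.8)])
print(); plan([(608,305,120,163.8),(608,305,40,163.8)],(630.5,36.3,120,163.8))
```

```text
17 x turn az -0.87
16 x [-0.08  0.86  0.01] -> [630.5, 36.3, 150, 163.8]
4 x [0.   0.   0.75] -> [630.5, 36.3, 60, 163.8]

10 x [ 0.32  0.84 -0.  ] -> [608, 305, 120, 163.8]
3 x [0.   0.   0.89] -> [608, 305, 40, 163.8]
```

Call:
apply_moves(deltas=[[0, 0, -0.1, 0, 0, -0.87, 0.6], [0, 0, -0.1, 0, 0, -0.87, 0.6], [0, 0, -0.1, 0, 0, -0.87, 0.6], [0, 0, -0.1, 0, 0, -0.87, 0.6], [0, 0, -0.1, 0, 0, -0.87, 0.6], [0, 0, -0.1, 0, 0, -0.87, 0.6], [0, 0, -0.1, 0, 0, -0.87, 0.6], [0, 0, -0.1, 0, 0, -0.87, 0.6]])

```text
time: 23.1
tool_pos: [475.8, -347.9, 177.5]
tcp_rot: [-180.0, -0.1, 128.2]
ft_force: [1.0, 0.7, 0.3]
finger_gap: 50.8
grip_force: 0.0
```

Call:
apply_moves(deltas=[[0, 0, 0, 0, 0, -0.87, 0.6], [0, 0, 0, 0, 0, -0.87, 0.6], [0, 0, 0, 0, 0, -0.87, 0.6], [0, 0, 0, 0, 0, -0.87, 0.6], [0, 0, 0, 0, 0, -0.87, 0.6], [0, 0, 0, 0, 0, -0.87, 0.6], [0, 0, 0, 0, 0, -0.87, 0.6], [0, 0, 0, 0, 0, -0.87, 0.6]])

```text
time: 24.1
tool_pos: [475.8, -347.9, 177.3]
tcp_rot: [180.0, -0.1, 160.1]
ft_force: [1.5, -0.8, 0.1]
finger_gap: 51.1
grip_force: 0.0
```

Call:
apply_moves(deltas=[[0, 0, 0, 0, 0, -0.87, 0.6], [-0.08, 0.86, 0, 0, 0, 0, 0.6], [-0.08, 0.86, 0, 0, 0, 0, 0.6], [-0.08, 0.86, 0, 0, 0, 0, 0.6], [-0.08, 0.86, 0, 0, 0, 0, 0.6], [-0.08, 0.86, 0, 0, 0, 0, 0.6], [-0.08, 0.86, 0, 0, 0, 0, 0.6], [-0.08, 0.86, 0, 0, 0, 0, 0.6]])

```text
time: 25.1
tool_pos: [542.0, -178.4, 177.5]
tcp_rot: [180.0, -0.1, 164.0]
ft_force: [0.3, 0.5, 0.6]
finger_gap: 51.1
grip_force: 0.0
```

Call:
apply_moves(deltas=[[-0.08, 0.86, 0, 0, 0, 0, 0.6], [-0.08, 0.86, 0, 0, 0, 0, 0.6], [-0.08, 0.86, 0, 0, 0, 0, 0.6], [-0.08, 0.86, 0, 0, 0, 0, 0.6], [-0.08, 0.86, 0, 0, 0, 0, 0.6], [-0.08, 0.86, 0.5, 0, 0, 0, 0.6], [-0.08, 0.86, 0.7, 0, 0, 0, 0.6], [-0.08, 0.86, 0.7, 0, 0, 0, 0.6]])

```text
time: 26.1
tool_pos: [617.3, 14.5, 120.0]
tcp_rot: [-180.0, -0.1, 164.0]
ft_force: [-0.9, 0.0, -0.0]
finger_gap: 51.3
grip_force: 0.0
```

Call:
apply_moves(deltas=[[-0.08, 0.86, 0.7, 0, 0, 0, 0.6], [0, 0, 0.6, 0, 0, 0, 0.6], [0, 0, 0, 0, 0, 0, 0.6], [0, 0, 0, 0, 0, 0, 0.6]])

```text
time: 26.6
tool_pos: [627.3, 36.9, 83.1]
tcp_rot: [-180.0, 0.0, 163.9]
ft_force: [-0.0, -0.6, -0.6]
finger_gap: 51.2
grip_force: 0.0
```

Run:
```python
from h import *
s=sense();p=s['tool_pos'];print(s['time'],p,s['tcp_rot'],s['finger_gap'])
plan([(630.5,36.3,-2,163.8)])
```

```text
26.6 [627.27428351  36.90597358  83.09797586] [-1.79991948e+02  2.17970275e-02  1.63931862e+02] 51.17722188484336
1 x turn az 0.03
4 x [-0.03  0.    0.71] -> [630.5, 36.3, -2, 163.8]
```

Call:
apply_moves(deltas=[[-0.1, 0, 0.7, 0, 0, 0, 0.6], [0, 0, 0.7, 0, 0, 0, 0.6], [0, 0, 0.7, 0, 0, 0, 0.6], [0, 0, 0.45, 0, 0, 0, 0.6], [0, 0, 0.2, 0, 0, 0, 0.6], [0, 0, 0, 0, 0, 0, 0.6]])

```text
time: 27.35
tool_pos: [629.9, 37.0, -0.3]
tcp_rot: [-180.0, -0.0, 164.0]
ft_force: [0.2, 0.1, -0.0]
finger_gap: 51.0
grip_force: 0.0
```

Call:
apply_moves(deltas=[[0, 0, 0, 0, 0, 0, 0], [0, 0, 0, 0, 0, 0, 0], [0, 0, 0, 0, 0, 0, 0], [0, 0, 0, 0, 0, 0, 0], [0, 0, -0.2, 0, 0, 0, 0], [0, 0, -0.6, 0, 0, 0, 0]])

```text
time: 28.1
tool_pos: [628.5, 37.0, 23.3]
tcp_rot: [-179.9, -0.2, 164.0]
ft_force: [0.0, -0.3, -0.9]
finger_gap: 28.6
grip_force: 39.9
```

Call:
apply_moves(deltas=[[0, 0, -0.8, 0, 0, 0, 0], [0, 0, -0.8, 0, 0, 0, 0], [0, 0, -0.8, 0, 0, 0, 0], [0, 0, -0.8, 0, 0, 0, 0], [0, 0, -0.4, 0, 0, 0, 0], [0, 0, 0, 0, 0, 0, 0]])

```text
time: 28.85
tool_pos: [630.9, 37.0, 133.6]
tcp_rot: [180.0, 0.1, 164.0]
ft_force: [-1.0, 0.9, -0.5]
finger_gap: 29.1
grip_force: 39.9
```

Now to the basket: 10 rows of [0.32, 0.84], then down about 90 mm.

Call:
apply_moves(deltas=[[0.32, 0.84, 0, 0, 0, 0, 0], [0.32, 0.84, 0, 0, 0, 0, 0], [0.32, 0.84, 0, 0, 0, 0, 0], [0.32, 0.84, 0, 0, 0, 0, 0], [0.32, 0.84, 0, 0, 0, 0, 0], [0.32, 0.84, 0, 0, 0, 0, 0], [0.32, 0.84, 0, 0, 0, 0, 0], [0.32, 0.84, 0, 0, 0, 0, 0]])

```text
time: 29.85
tool_pos: [610.8, 252.5, 130.3]
tcp_rot: [-179.9, -0.1, 164.0]
ft_force: [-0.1, -0.0, 0.5]
finger_gap: 28.7
grip_force: 39.9
```

Call:
apply_moves(deltas=[[0.32, 0.84, 0, 0, 0, 0, 0], [0.32, 0.84, 0, 0, 0, 0, 0], [0, 0, 0.6, 0, 0, 0, 0], [0, 0, 0.9, 0, 0, 0, 0], [0, 0, 0.9, 0, 0, 0, 0], [0, 0, 0.6, 0, 0, 0, 0], [0, 0, 0, 0, 0, 0, 0]])

```text
time: 30.72
tool_pos: [605.4, 304.2, 38.9]
tcp_rot: [-179.8, -0.2, 164.0]
ft_force: [-0.5, -0.5, -1.2]
finger_gap: 28.8
grip_force: 39.9
```

Call:
apply_moves(deltas=[[0, 0, 0, 0, 0, 0, 0.5], [0, 0, 0, 0, 0, 0, 0.5], [0, 0, 0, 0, 0, 0, 0.5], [0, 0, -0.9, 0, 0, 0, 0.5], [0, 0, -0.9, 0, 0, 0, 0.5], [0, 0, -0.9, 0, 0, 0, 0.5], [0, 0, 0, 0, 0, 0, 0.5]])

```text
time: 31.6
tool_pos: [609.6, 306.7, 127.2]
tcp_rot: [179.8, 0.3, 164.0]
ft_force: [1.1, -0.1, 0.2]
finger_gap: 43.0
grip_force: 0.0
```

Run:
```python
from h import *
t=snapshot("top");sc=snapshot("scene");s=sense();print(s['time'],s['tool_pos'],s['tcp_rot'][2])
for l in lights("top",t):print(*l)
for l in lights("scene",sc):print(*l)
# PCA angle of each green/dark blob from top: use tag min-area rect
hsv=cv2.cvtColor(t,cv2.COLOR_RGB2HSV)
g=t[225:365,250:360]; cv2.imwrite("pics/x7.png",cv2.resize(g,None,fx=4,fy=4,interpolation=cv2.INTER_CUBIC)[:,:,::-1])
```

```text
31.7 [607.44726099 305.74470639 123.1933265 ] 163.98542300808157
g [325.8 258.1] 113 [628.7 -46.6]
g [283.4 279.5] 121 [583.7  39.9]
g [490.3 336.4] 147 [ 472.6 -379.3]
r [344.2 189.5] 161 [775.3 -85.1]
r [365.9 192.2] 173 [ 770. -131.]
r [156.5 265.6] 65 [609.9 299.5]
r [323.1 296. ] 59 [550.8 -41.3]
r [322.7 330.4] 67 [482.2 -40.9]
r [303.1 189.9] 93 [484.1 -42.1]
r [302.5 215.6] 115 [554.1 -39.9]
r [473.7 240.9] 110 [609.9 303.7]
```

View pics/x7.png

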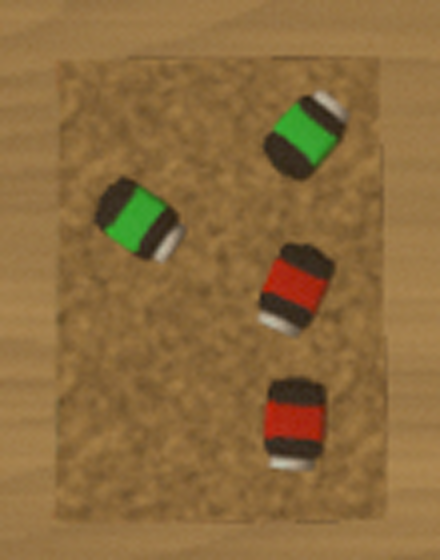

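Run:
```python
from h import *
plan([(583.5,39.5,80,50),(583.5,39.5,-1,50)])
print();plan([(470.5,-300.5,160,96.2),(470.5,-300.5,86,96.2)],(583.5,39.5,160,50))
```

```text
28 x turn az 0.89
9 x [-0.81  0.57  0.16] -> [583.5, 39.5, 80, 50]
3 x [0.  0.  0.9] -> [583.5, 39.5, -1, 50]

12 x turn az -0.84
13 x [-0.84 -0.38 -0.  ] -> [470.5, -300.5, 160, 96.2]
3 x [0.   0.   0.82] -> [470.5, -300.5, 86, 96.2]
```

Call:
apply_moves(deltas=[[0, 0, 0, 0, 0, 0.89, 0.6], [0, 0, 0, 0, 0, 0.89, 0.6], [0, 0, 0, 0, 0, 0.89, 0.6], [0, 0, 0, 0, 0, 0.89, 0.6], [0, 0, 0, 0, 0, 0.89, 0.6], [0, 0, 0, 0, 0, 0.89, 0.6], [0, 0, 0, 0, 0, 0.89, 0.6], [0, 0, 0, 0, 0, 0.89, 0.6]])

```text
time: 32.7
tool_pos: [606.3, 305.2, 120.9]
tcp_rot: [-179.8, -0.1, 131.2]
ft_force: [-0.4, 0.1, -0.1]
finger_gap: 51.7
grip_force: 0.0
```

Call:
apply_moves(deltas=[[0, 0, 0, 0, 0, 0.89, 0.6], [0, 0, 0, 0, 0, 0.89, 0.6], [0, 0, 0, 0, 0, 0.89, 0.6], [0, 0, 0, 0, 0, 0.89, 0.6], [0, 0, 0, 0, 0, 0.89, 0.6], [0, 0, 0, 0, 0, 0.89, 0.6], [0, 0, 0, 0, 0, 0.89, 0.6], [0, 0, 0, 0, 0, 0.89, 0.6]])

```text
time: 33.7
tool_pos: [606.3, 305.2, 120.9]
tcp_rot: [-179.8, 0.0, 98.6]
ft_force: [-0.1, -0.2, 0.2]
finger_gap: 51.4
grip_force: 0.0
```

Call:
apply_moves(deltas=[[0, 0, 0, 0, 0, 0.89, 0.6], [0, 0, 0, 0, 0, 0.89, 0.6], [0, 0, 0, 0, 0, 0.89, 0.6], [0, 0, 0, 0, 0, 0.89, 0.6], [0, 0, 0, 0, 0, 0.89, 0.6], [0, 0, 0, 0, 0, 0.89, 0.6], [0, 0, 0, 0, 0, 0.89, 0.6], [0, 0, 0, 0, 0, 0.89, 0.6]])

```text
time: 34.7
tool_pos: [606.3, 305.2, 120.9]
tcp_rot: [-179.9, 0.1, 65.9]
ft_force: [1.1, 0.2, -0.5]
finger_gap: 51.0
grip_force: 0.0
```

Call:
apply_moves(deltas=[[0, 0, 0, 0, 0, 0.89, 0.6], [0, 0, 0, 0, 0, 0.89, 0.6], [0, 0, 0, 0, 0, 0.89, 0.6], [0, 0, 0, 0, 0, 0.89, 0.6], [-0.81, 0.57, 0, 0, 0, 0, 0.6], [-0.81, 0.57, 0, 0, 0, 0, 0.6], [-0.81, 0.57, 0, 0, 0, 0, 0.6], [-0.81, 0.57, 0, 0, 0, 0, 0.6]])

```text
time: 35.7
tool_pos: [595.5, 186.1, 121.1]
tcp_rot: [-179.9, 0.1, 49.8]
ft_force: [0.6, -0.2, 0.4]
finger_gap: 51.2
grip_force: 0.0
```

Call:
apply_moves(deltas=[[-0.81, 0.57, 0, 0, 0, 0, 0.6], [-0.81, 0.57, 0, 0, 0, 0, 0.6], [-0.81, 0.57, 0.3, 0, 0, 0, 0.6], [-0.81, 0.57, 0.5, 0, 0, 0, 0.6], [-0.81, 0.57, 0.6, 0, 0, 0, 0.6], [0, 0, 0, 0, 0, 0, 0.6], [0, 0, 0, 0, 0, 0, 0.6]])

```text
time: 36.58
tool_pos: [583.1, 39.7, 80.5]
tcp_rot: [-179.9, 0.0, 49.7]
ft_force: [-0.1, 0.1, -0.1]
finger_gap: 51.0
grip_force: 0.0
```

Run:
```python
from h import *
s=sense();p=s['tool_pos'];print(s['time'],p,s['tcp_rot'],s['finger_gap'])
plan([(583.5,39.5,-1,50)])
```

```text
36.575 [583.10340005  39.72425819  80.47801803] [-1.79932656e+02  2.43651447e-02  4.97325271e+01] 50.99138759120648
1 x turn az -0.06
4 x [0.   0.   0.68] -> [583.5, 39.5, -1, 50]
```

Call:
apply_moves(deltas=[[0, 0, 0.7, 0, 0, 0, 0.6], [0, 0, 0.7, 0, 0, 0, 0.6], [0, 0, 0.7, 0, 0, 0, 0.6], [0, 0, 0.4, 0, 0, 0, 0.6], [0, 0, 0.2, 0, 0, 0, 0.6], [0, 0, 0, 0, 0, 0, 0.6]])

```text
time: 37.33
tool_pos: [583.7, 39.6, 0.2]
tcp_rot: [180.0, -0.0, 49.8]
ft_force: [0.4, -0.6, 0.6]
finger_gap: 51.4
grip_force: 0.0
```

Call:
apply_moves(deltas=[[0, 0, 0, 0, 0, 0, 0], [0, 0, 0, 0, 0, 0, 0], [0, 0, 0, 0, 0, 0, 0], [0, 0, 0, 0, 0, 0, 0], [0, 0, -0.2, 0, 0, 0, 0], [0, 0, -0.6, 0, 0, 0, 0]])

```text
time: 38.08
tool_pos: [582.1, 39.3, 23.5]
tcp_rot: [-179.9, 0.1, 49.8]
ft_force: [0.1, -1.5, -0.9]
finger_gap: 28.8
grip_force: 38.5
```

Call:
apply_moves(deltas=[[0, 0, -0.9, 0, 0, 0, 0], [0, 0, -0.9, 0, 0, 0, 0], [0, 0, -0.9, 0, 0, 0, 0], [0, 0, -0.9, 0, 0, 0, 0], [0, 0, -0.9, 0, 0, 0, 0], [0, 0, 0, 0, 0, 0, 0]])

```text
time: 38.83
tool_pos: [585.6, 39.2, 163.2]
tcp_rot: [179.7, -0.2, 49.8]
ft_force: [0.8, 0.6, -0.7]
finger_gap: 29.2
grip_force: 38.5
```

Call:
apply_moves(deltas=[[0, 0, 0, 0, 0, -0.84, 0], [0, 0, 0, 0, 0, -0.84, 0], [0, 0, 0, 0, 0, -0.84, 0], [0, 0, 0, 0, 0, -0.84, 0], [0, 0, 0, 0, 0, -0.84, 0], [0, 0, 0, 0, 0, -0.84, 0]])

```text
time: 39.58
tool_pos: [582.7, 39.3, 158.0]
tcp_rot: [-179.9, 0.0, 73.0]
ft_force: [-0.3, 0.2, -0.7]
finger_gap: 28.9
grip_force: 38.4
```

Call:
apply_moves(deltas=[[0, 0, 0, 0, 0, -0.84, 0], [0, 0, 0, 0, 0, -0.84, 0], [0, 0, 0, 0, 0, -0.84, 0], [0, 0, 0, 0, 0, -0.84, 0], [0, 0, 0, 0, 0, -0.84, 0], [0, 0, 0, 0, 0, -0.84, 0], [0, 0, 0, 0, 0, 0, 0]])

```text
time: 40.45
tool_pos: [582.9, 39.3, 158.2]
tcp_rot: [-179.9, -0.0, 95.9]
ft_force: [-0.3, 0.5, -0.7]
finger_gap: 29.1
grip_force: 38.5
```

Run:
```python
from h import *
s=sense();p=s['tool_pos'];print(s['time'],p,s['tcp_rot'],s['finger_gap'])
plan([(470.5,-300.5,160,96.2),(470.5,-300.5,86,96.2)])
```

```text
40.45 [582.87831435  39.30585146 158.18508405] [-1.79915708e+02 -9.77233831e-03  9.59357654e+01] 29.119887138494775
1 x turn az -0.06
13 x [-0.84 -0.38 -0.  ] -> [470.5, -300.5, 160, 96.2]
3 x [0.   0.   0.82] -> [470.5, -300.5, 86, 96.2]
```

Call:
apply_moves(deltas=[[-0.84, -0.38, 0, 0, 0, 0, 0], [-0.84, -0.38, 0, 0, 0, 0, 0], [-0.84, -0.38, 0, 0, 0, 0, 0], [-0.84, -0.38, 0, 0, 0, 0, 0], [-0.84, -0.38, 0, 0, 0, 0, 0], [-0.84, -0.38, 0, 0, 0, 0, 0], [-0.84, -0.38, 0, 0, 0, 0, 0]])

```text
time: 41.32
tool_pos: [521.8, -145.1, 158.7]
tcp_rot: [-180.0, -0.0, 95.9]
ft_force: [-0.5, -0.2, -0.5]
finger_gap: 29.0
grip_force: 38.5
```

Call:
apply_moves(deltas=[[-0.84, -0.38, 0, 0, 0, 0, 0], [-0.84, -0.38, 0, 0, 0, 0, 0], [-0.84, -0.38, 0, 0, 0, 0, 0], [-0.84, -0.38, 0, 0, 0, 0, 0], [-0.84, -0.38, 0, 0, 0, 0, 0], [-0.7, -0.38, 0, 0, 0, 0, 0], [0, 0, 0, 0, 0, 0, 0], [0, 0, 0, 0, 0, 0, 0]])

```text
time: 42.32
tool_pos: [469.7, -297.2, 158.7]
tcp_rot: [-180.0, -0.0, 95.9]
ft_force: [0.2, 0.1, 0.7]
finger_gap: 28.9
grip_force: 38.5
```

Call:
apply_moves(deltas=[[0, 0, 0.7, 0, 0, 0, 0], [0, 0, 0.7, 0, 0, 0, 0], [0, 0, 0.6, 0, 0, 0, 0], [0, 0, 0.35, 0, 0, 0, 0], [0, 0, 0, 0, 0, 0, 0]])

```text
time: 42.95
tool_pos: [469.3, -297.1, 87.7]
tcp_rot: [-179.9, -0.1, 96.0]
ft_force: [0.8, -0.0, -0.6]
finger_gap: 29.0
grip_force: 38.5
```

Call:
apply_moves(deltas=[[0, 0, 0, 0, 0, 0, 0.55], [0, 0, 0, 0, 0, 0, 0.55], [0, 0, 0, 0, 0, 0, 0.55], [0, 0, -0.6, 0, 0, 0, 0.55], [0, 0, -0.9, 0, 0, 0, 0.55], [0, 0, -0.9, 0, 0, 0, 0.55], [0, 0, -0.7, 0, 0, 0, 0.55], [0, 0, 0, 0, 0, 0, 0.55]])

```text
time: 43.95
tool_pos: [471.2, -298.9, 185.2]
tcp_rot: [179.8, 0.2, 96.0]
ft_force: [-0.4, -0.2, -0.7]
finger_gap: 47.2
grip_force: 0.0
```

Run:
```python
from h import *
s=sense();p=s['tool_pos'];print(s['time'],p,s['tcp_rot'],s['finger_gap'])
for n in("top","scene"):
  for l in lights(n,snapshot(n),27):print(n,*l,back(n,l[1],109)[:2].round(1))
plan([(627.5,-48.5,160,146.6),(627.5,-48.5,80,146.6)])
```

```text
43.95 [ 471.18281935 -298.89896785  185.21677831] [179.76251523   0.22517229  95.95646622] 47.197692578921085
top g [325.8 258. ] 115 [628.8 -46.6] [617.9 -43.4]
top g [461.9 339.8] 148 [ 465.5 -321.4] [ 467.9 -295.6]
top g [487.3 338.5] 28 [ 468.4 -373. ] [ 470.5 -343. ]
top r [354.5 190.7] 329 [ 773. -107.] [750.2 -98.8]
top r [154.  264.6] 71 [611.9 304.7] [602.3 279.2]
top r [323.  295.8] 66 [551.2 -41.1] [546.6 -38.4]
top r [322.9 330.5] 66 [482.  -41.2] [483.  -38.5]
scene r [303.  189.9] 89 [484.1 -42.1] [554.8 -36.4]
scene r [302.5 215.6] 115 [554.1 -39.9] [618.3 -34.4]
scene r [473.7 241. ] 113 [610.1 303.8] [668.8 276.3]
13 x turn az -0.85
11 x [0.02 0.89 0.07] -> [627.5, -48.5, 160, 146.6]
3 x [0.   0.   0.89] -> [627.5, -48.5, 80, 146.6]
```

Call:
apply_moves(deltas=[[0, 0, 0, 0, 0, -0.85, 0.6], [0, 0, 0, 0, 0, -0.85, 0.6], [0, 0, 0, 0, 0, -0.85, 0.6], [0, 0, 0, 0, 0, -0.85, 0.6], [0, 0, 0, 0, 0, -0.85, 0.6], [0, 0, 0, 0, 0, -0.85, 0.6], [0, 0, 0, 0, 0, -0.85, 0.6]])

```text
time: 44.92
tool_pos: [468.9, -297.2, 179.9]
tcp_rot: [-179.9, -0.1, 123.4]
ft_force: [0.2, -0.5, 0.1]
finger_gap: 51.1
grip_force: 0.0
```

Call:
apply_moves(deltas=[[0, 0, 0, 0, 0, -0.85, 0.6], [0, 0, 0, 0, 0, -0.85, 0.6], [0, 0, 0, 0, 0, -0.85, 0.6], [0, 0, 0, 0, 0, -0.85, 0.6], [0, 0, 0, 0, 0, -0.85, 0.6], [0, 0, 0, 0, 0, -0.85, 0.6]])

```text
time: 45.68
tool_pos: [468.9, -297.2, 179.9]
tcp_rot: [180.0, -0.2, 146.7]
ft_force: [0.2, 0.5, -0.2]
finger_gap: 51.1
grip_force: 0.0
```

Call:
apply_moves(deltas=[[0.02, 0.89, 0, 0, 0, 0, 0.6], [0.02, 0.89, 0, 0, 0, 0, 0.6], [0.02, 0.89, 0, 0, 0, 0, 0.6], [0.02, 0.89, 0, 0, 0, 0, 0.6], [0.02, 0.89, 0, 0, 0, 0, 0.6], [0.02, 0.89, 0, 0, 0, 0, 0.6], [0.02, 0.89, 0, 0, 0, 0, 0.6], [0.02, 0.89, 0, 0, 0, 0, 0.6]])

```text
time: 46.68
tool_pos: [582.8, -115.7, 179.9]
tcp_rot: [-180.0, -0.1, 146.6]
ft_force: [-0.1, 0.1, 0.7]
finger_gap: 51.2
grip_force: 0.0
```

Call:
apply_moves(deltas=[[0.02, 0.89, 0.2, 0, 0, 0, 0.6], [0.02, 0.89, 0.5, 0, 0, 0, 0.6], [0.02, 0.89, 0.8, 0, 0, 0, 0.6], [0, 0, 0.9, 0, 0, 0, 0.6], [0, 0, 0.9, 0, 0, 0, 0.6], [0, 0, 0, 0, 0, 0, 0.6], [0, 0, 0, 0, 0, 0, 0.6]])

```text
time: 47.55
tool_pos: [625.9, -49.0, 83.0]
tcp_rot: [-180.0, -0.0, 146.6]
ft_force: [0.3, -0.1, 0.4]
finger_gap: 51.3
grip_force: 0.0
```

Run:
```python
from h import *
s=sense();p=s['tool_pos'];print(s['time'],p,s['tcp_rot'],s['finger_gap'])
plan([(627.5,-48.5,-1,146.6)])
print();plan([(465.5,-250,160,96.2)],(627.5,-48.5,160,146.6))
```

```text
47.55 [625.8566498  -48.96818697  82.95617218] [-1.79996214e+02 -7.12602346e-03  1.46599530e+02] 51.2823631551645
1 x turn az -0.0
4 x [-0.01  0.01  0.7 ] -> [627.5, -48.5, -1, 146.6]

13 x turn az 0.85
7 x [-0.87 -0.87 -0.  ] -> [465.5, -250, 160, 96.2]
```

Call:
apply_moves(deltas=[[-0.04, 0.02, 0.7, 0, 0, 0, 0.6], [0, 0, 0.7, 0, 0, 0, 0.6], [0, 0, 0.7, 0, 0, 0, 0.6], [0, 0, 0.5, 0, 0, 0, 0.6], [0, 0, 0.2, 0, 0, 0, 0.6], [0, 0, 0, 0, 0, 0, 0.6]])

```text
time: 48.3
tool_pos: [626.9, -49.0, -1.9]
tcp_rot: [-180.0, -0.0, 146.6]
ft_force: [-0.2, 0.3, 0.5]
finger_gap: 51.3
grip_force: 0.0
```

Call:
apply_moves(deltas=[[0, 0, 0, 0, 0, 0, 0], [0, 0, 0, 0, 0, 0, 0], [0, 0, 0, 0, 0, 0, 0], [0, 0, 0, 0, 0, 0, 0], [0, 0, -0.2, 0, 0, 0, 0], [0, 0, -0.6, 0, 0, 0, 0]])

```text
time: 49.05
tool_pos: [625.7, -48.8, 21.8]
tcp_rot: [-179.9, -0.2, 146.6]
ft_force: [-0.4, -0.3, -1.1]
finger_gap: 28.6
grip_force: 39.3
```

Call:
apply_moves(deltas=[[0, 0, -0.9, 0, 0, 0, 0], [0, 0, -0.9, 0, 0, 0, 0], [0, 0, -0.9, 0, 0, 0, 0], [0, 0, -0.9, 0, 0, 0, 0], [0, 0, -0.9, 0, 0, 0, 0], [0, 0, 0, 0, 0, 0, 0]])

```text
time: 49.8
tool_pos: [629.2, -49.3, 161.8]
tcp_rot: [179.8, 0.3, 146.6]
ft_force: [0.6, -0.2, -0.2]
finger_gap: 28.9
grip_force: 39.3
```

Call:
apply_moves(deltas=[[0, 0, 0, 0, 0, 0.85, 0], [0, 0, 0, 0, 0, 0.85, 0], [0, 0, 0, 0, 0, 0.85, 0], [0, 0, 0, 0, 0, 0.85, 0], [0, 0, 0, 0, 0, 0.85, 0], [0, 0, 0, 0, 0, 0.85, 0], [0, 0, 0, 0, 0, 0.85, 0]])

```text
time: 50.68
tool_pos: [626.4, -48.9, 156.2]
tcp_rot: [-179.9, -0.1, 119.2]
ft_force: [-0.6, 0.6, -0.8]
finger_gap: 28.6
grip_force: 39.2
```

Call:
apply_moves(deltas=[[0, 0, 0, 0, 0, 0.85, 0], [0, 0, 0, 0, 0, 0.85, 0], [0, 0, 0, 0, 0, 0.85, 0], [0, 0, 0, 0, 0, 0.85, 0], [0, 0, 0, 0, 0, 0.85, 0], [0, 0, 0, 0, 0, 0.85, 0], [0, 0, 0, 0, 0, 0, 0]])

```text
time: 51.55
tool_pos: [626.4, -48.9, 156.4]
tcp_rot: [-179.9, -0.0, 96.0]
ft_force: [-0.5, -0.6, -0.5]
finger_gap: 28.9
grip_force: 39.3
```

Run:
```python
from h import *
s=sense();p=s['tool_pos'];print(s['time'],p,s['tcp_rot'],s['finger_gap'])
plan([(465.5,-249,162,96.2),(465.5,-249,86,96.2)])
```

```text
51.55 [626.39937608 -48.91561618 156.40716773] [-1.79897416e+02 -2.82647780e-02  9.59834939e+01] 28.89664233304671
1 x turn az -0.05
7 x [-0.86 -0.86 -0.03] -> [465.5, -249, 162, 96.2]
3 x [0.   0.   0.84] -> [465.5, -249, 86, 96.2]
```

Call:
apply_moves(deltas=[[-0.86, -0.86, -0.05, 0, 0, -0.05, 0], [-0.86, -0.86, -0.05, 0, 0, 0, 0], [-0.86, -0.86, -0.05, 0, 0, 0, 0], [-0.86, -0.86, 0, 0, 0, 0, 0], [-0.86, -0.86, 0, 0, 0, 0, 0], [-0.86, -0.86, 0, 0, 0, 0, 0], [-0.84, -0.86, 0, 0, 0, 0, 0], [0, 0, 0, 0, 0, 0, 0]])

```text
time: 52.55
tool_pos: [465.4, -248.9, 161.7]
tcp_rot: [-180.0, 0.0, 96.1]
ft_force: [-0.1, -0.3, -0.2]
finger_gap: 28.9
grip_force: 39.3
```

Call:
apply_moves(deltas=[[0, 0, 0, 0, 0, 0, 0], [0, 0, 0, 0, 0, 0, 0]])

```text
time: 52.8
tool_pos: [467.3, -246.6, 161.9]
tcp_rot: [-180.0, -0.0, 96.3]
ft_force: [0.6, -0.3, -0.0]
finger_gap: 28.9
grip_force: 39.4
```

Run:
```python
from h import *
s=sense();p=s['tool_pos'];print(s['time'],p,s['tcp_rot'],s['finger_gap'])
plan([(465.5,-248,100,96.2)])
c=snapshot("top")[270:410,390:530]
cv2.imwrite("pics/x8.png",cv2.resize(c,None,fx=4.2,fy=4.2,interpolation=cv2.INTER_CUBIC)[:,:,::-1])
```

```text
52.8 [ 467.33959514 -246.61696713  161.92630359] [-1.79998327e+02 -2.07263007e-02  9.62717113e+01] 28.937463257328712
1 x turn az 0.02
3 x [-0.01 -0.02  0.69] -> [465.5, -248, 100, 96.2]
```

View pics/x8.png

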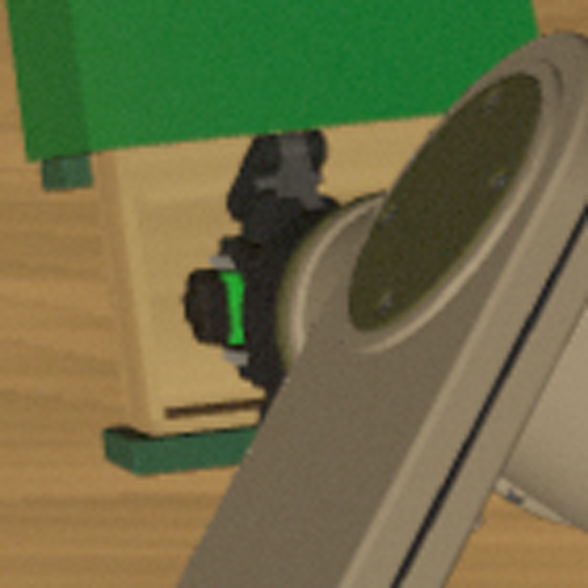

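Run:
```python
from h import *
f=lambda a,b,z:back("top",(390+a/4.2,270+b/4.2),z).round(1)
print('light end',f(187,305,175),f(187,305,165)); print('wall in/out',f(138,305,128),f(122,305,128))
s=sense();print(s['tool_pos'],s['finger_gap'])
```

```text
light end [ 464.8 -227.5  175. ] [ 464.4 -230.1  165. ]
wall in/out [ 463.  -218.5  128. ] [ 462.9 -211.6  128. ]
[ 467.3791829  -246.58516273  161.92994294] 29.138437481744155
```

Call:
apply_moves(deltas=[[0, -0.05, 0.7, 0, 0, 0, 0], [0, 0, 0.7, 0, 0, 0, 0], [0, 0, 0.7, 0, 0, 0, 0], [0, 0, 0.4, 0, 0, 0, 0], [0, 0, 0, 0, 0, 0, 0]])

```text
time: 53.48
tool_pos: [465.0, -246.7, 86.2]
tcp_rot: [-179.9, -0.1, 96.2]
ft_force: [0.7, -0.6, 0.3]
finger_gap: 29.0
grip_force: 39.4
```

Call:
apply_moves(deltas=[[0, 0, 0, 0, 0, 0, 0.55], [0, 0, 0, 0, 0, 0, 0.55], [0, 0, 0, 0, 0, 0, 0.55], [0, 0, -0.6, 0, 0, 0, 0.55], [0, 0, -0.9, 0, 0, 0, 0.55], [0, 0, -0.9, 0, 0, 0, 0.55], [0, 0, -0.7, 0, 0, 0, 0.55], [0, 0, 0, 0, 0, 0, 0.55]])

```text
time: 54.48
tool_pos: [467.0, -248.6, 183.6]
tcp_rot: [179.8, 0.2, 96.2]
ft_force: [-0.2, 1.0, -0.7]
finger_gap: 46.9
grip_force: 0.0
```

Run:
```python
from h import *
s=sense();p=s['tool_pos'];print(s['time'],p,s['tcp_rot'],s['finger_gap'])
for l in lights("top",snapshot("top"),27):print(*l,back("top",l[1],109)[:2].round(1))
plan([(550.5,-42,170,156.4)])
```

```text
54.475 [ 466.97097078 -248.56002551  183.58785651] [179.75176576   0.20630049  96.18713601] 46.86289237691376
g [436.6 341.6] 149 [ 461.6 -270.1] [ 464.3 -248.5]
r [356.5 190.4] 353 [ 773.8 -111.1] [ 750.9 -102.7]
r [154.3 264.6] 87 [612.  304.2] [602.3 278.6]
r [322.7 295.8] 78 [551.3 -40.6] [546.6 -37.8]
r [323.1 330. ] 74 [482.9 -41.7] [483.9 -38.8]
15 x turn az -0.88
9 x [0.02 0.82 0.04] -> [550.5, -42, 170, 156.4]
```

Call:
apply_moves(deltas=[[0, 0, 0, 0, 0, -0.88, 0.6], [0, 0, 0, 0, 0, -0.88, 0.6], [0, 0, 0, 0, 0, -0.88, 0.6], [0, 0, 0, 0, 0, -0.88, 0.6], [0, 0, 0, 0, 0, -0.88, 0.6], [0, 0, 0, 0, 0, -0.88, 0.6], [0, 0, 0, 0, 0, -0.88, 0.6], [0, 0, 0, 0, 0, -0.88, 0.6]])

```text
time: 55.52
tool_pos: [464.7, -247.1, 178.7]
tcp_rot: [-180.0, -0.1, 128.6]
ft_force: [-0.0, -0.3, 0.3]
finger_gap: 51.0
grip_force: 0.0
```

Call:
apply_moves(deltas=[[0, 0, 0, 0, 0, -0.88, 0.6], [0, 0, 0, 0, 0, -0.88, 0.6], [0, 0, 0, 0, 0, -0.88, 0.6], [0, 0, 0, 0, 0, -0.88, 0.6], [0, 0, 0, 0, 0, -0.88, 0.6], [0, 0, 0, 0, 0, -0.88, 0.6], [0, 0, 0, 0, 0, -0.88, 0.6]])

```text
time: 56.4
tool_pos: [464.7, -247.1, 178.7]
tcp_rot: [180.0, -0.1, 156.8]
ft_force: [0.6, 0.0, 0.7]
finger_gap: 51.1
grip_force: 0.0
```

Call:
apply_moves(deltas=[[0.02, 0.82, 0, 0, 0, 0, 0.6], [0.02, 0.82, 0, 0, 0, 0, 0.6], [0.02, 0.82, 0, 0, 0, 0, 0.6], [0.02, 0.82, 0, 0, 0, 0, 0.6], [0.02, 0.82, 0, 0, 0, 0, 0.6], [0.02, 0.82, 0, 0, 0, 0, 0.6], [0.02, 0.82, 0.4, 0, 0, 0, 0.6], [0.02, 0.82, 0.8, 0, 0, 0, 0.6]])

```text
time: 57.4
tool_pos: [539.3, -64.2, 143.7]
tcp_rot: [180.0, 0.0, 156.7]
ft_force: [0.2, -0.0, -0.1]
finger_gap: 51.2
grip_force: 0.0
```

Call:
apply_moves(deltas=[[0.02, 0.82, 0.8, 0, 0, 0, 0.6], [0, 0, 0.8, 0, 0, 0, 0.6], [0, 0, 0.6, 0, 0, 0, 0.6], [0, 0, 0, 0, 0, 0, 0.6], [0, 0, 0, 0, 0, 0, 0.6]])

```text
time: 58.02
tool_pos: [548.4, -42.4, 78.8]
tcp_rot: [180.0, 0.0, 156.7]
ft_force: [0.4, -0.8, 1.2]
finger_gap: 51.1
grip_force: 0.0
```

Run:
```python
from h import *
s=sense();p=s['tool_pos'];print(s['time'],p,s['tcp_rot'],s['finger_gap'])
plan([(550.3,-42,-1,156.4)])
print();plan([(575,262,130,156.4)],(550.5,-42,130,156.4))
```

```text
58.025 [548.44063238 -42.4490493   78.80474112] [1.79988876e+02 4.45582873e-02 1.56660914e+02] 51.089754131563026
1 x turn az 0.06
3 x [-0.02  0.01  0.89] -> [550.3, -42, -1, 156.4]

11 x [ 0.3   0.87 -0.  ] -> [575, 262, 130, 156.4]
```

Call:
apply_moves(deltas=[[-0.06, 0.03, 0.7, 0, 0, 0, 0.6], [0, 0, 0.7, 0, 0, 0, 0.6], [0, 0, 0.6, 0, 0, 0, 0.6], [0, 0, 0.4, 0, 0, 0, 0.6], [0, 0, 0.25, 0, 0, 0, 0.6], [0, 0, 0, 0, 0, 0, 0.6]])

```text
time: 58.78
tool_pos: [549.8, -41.9, -1.7]
tcp_rot: [-180.0, -0.0, 156.7]
ft_force: [-0.3, 0.2, -0.2]
finger_gap: 51.2
grip_force: 0.0
```

Call:
apply_moves(deltas=[[0, 0, 0, 0, 0, 0, 0], [0, 0, 0, 0, 0, 0, 0], [0, 0, 0, 0, 0, 0, 0], [0, 0, 0, 0, 0, 0, 0], [0, 0, -0.2, 0, 0, 0, 0], [0, 0, -0.6, 0, 0, 0, 0]])

```text
time: 59.52
tool_pos: [548.5, -41.7, 22.0]
tcp_rot: [-180.0, -0.2, 156.7]
ft_force: [0.7, 0.4, -1.1]
finger_gap: 28.5
grip_force: 40.0
```

Call:
apply_moves(deltas=[[0, 0, -0.8, 0, 0, 0, 0], [0, 0, -0.8, 0, 0, 0, 0], [0, 0, -0.8, 0, 0, 0, 0], [0, 0, -0.8, 0, 0, 0, 0], [0, 0, -0.4, 0, 0, 0, 0], [0, 0, 0, 0, 0, 0, 0]])

```text
time: 60.28
tool_pos: [550.8, -42.0, 132.0]
tcp_rot: [180.0, 0.1, 156.7]
ft_force: [-0.3, -0.5, -0.6]
finger_gap: 28.7
grip_force: 40.0
```

Call:
apply_moves(deltas=[[0.3, 0.87, 0, 0, 0, 0, 0], [0.3, 0.87, 0, 0, 0, 0, 0], [0.3, 0.87, 0, 0, 0, 0, 0], [0.3, 0.87, 0, 0, 0, 0, 0], [0.3, 0.87, 0, 0, 0, 0, 0], [0.3, 0.87, 0, 0, 0, 0, 0], [0.3, 0.87, 0, 0, 0, 0, 0], [0.3, 0.87, 0, 0, 0, 0, 0]])

```text
time: 61.28
tool_pos: [565.6, 179.0, 128.9]
tcp_rot: [-179.9, -0.1, 156.7]
ft_force: [-0.6, 0.0, -0.9]
finger_gap: 29.0
grip_force: 40.0
```

Call:
apply_moves(deltas=[[0.3, 0.87, 0, 0, 0, 0, 0], [0.3, 0.87, 0, 0, 0, 0, 0], [0.3, 0.87, 0, 0, 0, 0, 0], [0, 0, 0.6, 0, 0, 0, 0], [0, 0, 0.9, 0, 0, 0, 0], [0, 0, 0.9, 0, 0, 0, 0], [0, 0, 0.6, 0, 0, 0, 0], [0, 0, 0, 0, 0, 0, 0]])

```text
time: 62.28
tool_pos: [570.7, 259.6, 37.7]
tcp_rot: [-179.8, -0.2, 156.7]
ft_force: [0.2, -0.2, -1.0]
finger_gap: 28.3
grip_force: 40.0
```

Call:
apply_moves(deltas=[[0, 0, 0, 0, 0, 0, 0.5], [0, 0, 0, 0, 0, 0, 0.5], [0, 0, 0, 0, 0, 0, 0.5], [0, 0, -0.9, 0, 0, 0, 0.5], [0, 0, -0.9, 0, 0, 0, 0.5], [0, 0, -0.9, 0, 0, 0, 0.5], [0, 0, 0, 0, 0, -0.9, 0.6], [0, 0, 0, 0, 0, -0.9, 0.6]])

```text
time: 63.28
tool_pos: [573.4, 261.2, 123.0]
tcp_rot: [179.9, 0.1, 165.1]
ft_force: [0.8, 0.6, 0.3]
finger_gap: 51.1
grip_force: 0.0
```

Call:
apply_moves(deltas=[[0, 0, 0, 0, 0, -0.9, 0.6], [0, 0, 0, 0, 0, -0.9, 0.6], [0, 0, 0, 0, 0, -0.9, 0.6], [0, 0, 0, 0, 0, 0, 0.6]])

```text
time: 63.78
tool_pos: [573.0, 261.0, 122.1]
tcp_rot: [180.0, 0.0, 177.3]
ft_force: [1.3, 0.1, 0.5]
finger_gap: 51.2
grip_force: 0.0
```

Run:
```python
from h import *
s=sense();p=s['tool_pos'];print(s['time'],p,s['tcp_rot'],s['finger_gap'])
for l in lights("top",snapshot("top"),27):print(*l)
for l in lights("scene",snapshot("scene"),27):print(*l)
plan([(482,-42,80,177.4)])
print();plan([(640,262,130,177.4)],(482,-42,130,177.4))
```

```text
63.775 [572.96482601 261.02087528 122.14601077] [1.79980971e+02 4.32435971e-02 1.77298027e+02] 51.243280594493996
g [396.4 217.3] 27 [ 716.5 -194.8]
g [392.  247.5] 27 [ 652.2 -184.1]
g [490.3 336.2] 150 [ 473.  -379.2]
g [461.9 339.8] 150 [ 465.5 -321.4]
g [436.6 341.6] 149 [ 461.6 -270.1]
r [355.6 190.7] 355 [ 773.1 -109.4]
r [322.9 330. ] 79 [483.  -41.3]
r [303.  189.8] 91 [483.8 -42.3]
r [449.3 225.3] 101 [572.1 260. ]
r [473.7 241. ] 113 [610.  303.7]
1 x turn az -0.04
12 x [ 0.21 -0.85  0.12] -> [482, -42, 80, 177.4]

12 x [-0.4   0.86 -0.  ] -> [640, 262, 130, 177.4]
```

Call:
apply_moves(deltas=[[0.21, -0.85, 0, 0, 0, 0, 0.6], [0.21, -0.85, 0, 0, 0, 0, 0.6], [0.21, -0.85, 0, 0, 0, 0, 0.6], [0.21, -0.85, 0, 0, 0, 0, 0.6], [0.21, -0.85, 0, 0, 0, 0, 0.6], [0.21, -0.85, 0, 0, 0, 0, 0.6], [0.21, -0.85, 0, 0, 0, 0, 0.6], [0.21, -0.85, 0, 0, 0, 0, 0.6]])

```text
time: 64.88
tool_pos: [512.7, 58.7, 121.9]
tcp_rot: [180.0, 0.0, 177.2]
ft_force: [-0.2, -0.2, 0.6]
finger_gap: 51.1
grip_force: 0.0
```

Call:
apply_moves(deltas=[[0.21, -0.85, 0, 0, 0, 0, 0.6], [0.21, -0.85, 0.4, 0, 0, 0, 0.6], [0.21, -0.85, 0.5, 0, 0, 0, 0.6], [0.21, -0.85, 0.5, 0, 0, 0, 0.6], [0, 0, 0.3, 0, 0, 0, 0.6], [0, 0, 0, 0, 0, 0, 0.6], [0, 0, 0, 0, 0, 0, 0.6]])

```text
time: 65.75
tool_pos: [483.5, -40.6, 71.2]
tcp_rot: [180.0, 0.1, 177.3]
ft_force: [-0.3, -0.3, 1.0]
finger_gap: 51.4
grip_force: 0.0
```

Run:
```python
from h import *
s=sense();p=s['tool_pos'];print(s['time'],p,s['tcp_rot'],s['finger_gap'])
plan([(482,-42,-1,177.4)])
```

```text
65.75 [483.54277505 -40.58586493  71.21460616] [1.79993763e+02 5.02459737e-02 1.77345431e+02] 51.427751822795926
1 x turn az -0.01
3 x [ 0.02 -0.02  0.8 ] -> [482, -42, -1, 177.4]
```

Call:
apply_moves(deltas=[[0.05, -0.05, 0.7, 0, 0, 0, 0.6], [0, 0, 0.7, 0, 0, 0, 0.6], [0, 0, 0.5, 0, 0, 0, 0.6], [0, 0, 0.3, 0, 0, 0, 0.6], [0, 0, 0.2, 0, 0, 0, 0.6], [0, 0, 0, 0, 0, 0, 0.6]])

```text
time: 66.5
tool_pos: [481.3, -42.6, -1.5]
tcp_rot: [180.0, -0.0, 177.3]
ft_force: [0.8, -0.5, 0.8]
finger_gap: 51.6
grip_force: 0.0
```

Call:
apply_moves(deltas=[[0, 0, 0, 0, 0, 0, 0], [0, 0, 0, 0, 0, 0, 0], [0, 0, 0, 0, 0, 0, 0], [0, 0, 0, 0, 0, 0, 0], [0, 0, -0.2, 0, 0, 0, 0], [0, 0, -0.6, 0, 0, 0, 0]])

```text
time: 67.25
tool_pos: [479.8, -42.4, 21.8]
tcp_rot: [180.0, -0.2, 177.3]
ft_force: [0.6, -0.6, -0.4]
finger_gap: 28.9
grip_force: 40.1
```

Call:
apply_moves(deltas=[[0, 0, -0.8, 0, 0, 0, 0], [0, 0, -0.8, 0, 0, 0, 0], [0, 0, -0.8, 0, 0, 0, 0], [0, 0, -0.8, 0, 0, 0, 0], [0, 0, -0.4, 0, 0, 0, 0], [0, 0, 0, 0, 0, 0, 0]])

```text
time: 68.0
tool_pos: [481.8, -42.8, 131.2]
tcp_rot: [-180.0, 0.1, 177.3]
ft_force: [0.2, -0.5, -0.8]
finger_gap: 29.0
grip_force: 40.1
```

Call:
apply_moves(deltas=[[-0.4, 0.86, 0, 0, 0, 0, 0], [-0.4, 0.86, 0, 0, 0, 0, 0], [-0.4, 0.86, 0, 0, 0, 0, 0], [-0.4, 0.86, 0, 0, 0, 0, 0], [-0.4, 0.86, 0, 0, 0, 0, 0], [-0.4, 0.86, 0, 0, 0, 0, 0], [-0.4, 0.86, 0, 0, 0, 0, 0], [-0.4, 0.86, 0, 0, 0, 0, 0]])

```text
time: 69.0
tool_pos: [586.2, 159.7, 128.6]
tcp_rot: [-180.0, -0.2, 177.3]
ft_force: [-1.0, -0.3, 0.2]
finger_gap: 28.9
grip_force: 40.1
```

Call:
apply_moves(deltas=[[-0.4, 0.86, 0, 0, 0, 0, 0], [-0.4, 0.86, 0, 0, 0, 0, 0], [-0.4, 0.86, 0, 0, 0, 0, 0], [-0.4, 0.86, 0, 0, 0, 0, 0], [0, 0, 0, 0, 0, 0, 0], [0, 0, 0, 0, 0, 0, 0]])

```text
time: 69.75
tool_pos: [638.7, 259.2, 128.9]
tcp_rot: [-179.9, -0.1, 177.3]
ft_force: [-0.5, 1.0, -0.9]
finger_gap: 29.0
grip_force: 40.1
```

Call:
apply_moves(deltas=[[0, 0, 0.9, 0, 0, 0, 0], [0, 0, 0.9, 0, 0, 0, 0], [0, 0, 0.9, 0, 0, 0, 0], [0, 0, 0.2, 0, 0, 0, 0], [0, 0, 0, 0, 0, 0, 0.5], [0, 0, 0, 0, 0, 0, 0.5], [0, 0, 0, 0, 0, 0, 0.5]])

```text
time: 70.62
tool_pos: [640.7, 260.2, 45.3]
tcp_rot: [179.9, 0.1, 177.3]
ft_force: [-1.0, 0.3, 0.2]
finger_gap: 42.8
grip_force: 0.0
```

Call:
apply_moves(deltas=[[0, 0, -0.9, 0, 0, 0, 0.4], [0, 0, -0.9, 0, 0, 0, 0.4], [0, 0, -0.9, 0, 0, 0, 0.4], [0, 0, -0.9, 0, 0, 0.88, 0.31], [0, 0, -0.9, 0, 0, 0.88, 0.31], [0, 0, 0, 0, 0, 0.88, 0.31], [0, 0, 0, 0, 0, 0.88, 0.31], [0, 0, 0, 0, 0, 0.88, 0.31]])

```text
time: 71.62
tool_pos: [640.0, 260.0, 179.7]
tcp_rot: [179.9, 0.1, 157.0]
ft_force: [1.6, -0.9, 0.3]
finger_gap: 26.4
grip_force: 0.0
```

Call:
apply_moves(deltas=[[0, 0, 0, 0, 0, 0.88, 0.31], [0, 0, 0, 0, 0, 0.88, 0.31], [0, 0, 0, 0, 0, 0.88, 0.31], [0, 0, 0, 0, 0, 0.88, 0.31], [0, 0, 0, 0, 0, 0.88, 0.31], [0, 0, 0, 0, 0, 0.88, 0.31], [0, 0, 0, 0, 0, 0.88, 0.31], [0, 0, 0, 0, 0, 0.88, 0.31]])

```text
time: 72.62
tool_pos: [640.0, 260.0, 179.5]
tcp_rot: [179.9, 0.0, 124.8]
ft_force: [-0.3, 0.0, 0.9]
finger_gap: 26.3
grip_force: 0.0
```

Call:
apply_moves(deltas=[[0, 0, 0, 0, 0, 0.88, 0.31], [0, 0, 0, 0, 0, 0.88, 0.31], [0, 0, 0, 0, 0, 0.88, 0.31], [0, 0, 0, 0, 0, 0.88, 0.31], [0, 0, 0, 0, 0, 0.88, 0.31], [0, 0, 0, 0, 0, 0.88, 0.31], [0, 0, 0, 0, 0, 0.88, 0.31], [0, 0, 0, 0, 0, 0, 0.31]])

```text
time: 73.62
tool_pos: [640.0, 260.0, 179.4]
tcp_rot: [179.9, -0.0, 96.7]
ft_force: [-0.8, -0.2, -0.2]
finger_gap: 26.6
grip_force: 0.0
```

Run:
```python
from h import *
s=sense();p=s['tool_pos'];print(s['time'],p,s['tcp_rot'],s['finger_gap'])
for n in("top","scene"):
  for l in lights(n,snapshot(n),27):print(n,*l)
plan([(371.2,-310.5,185,96.2),(371.2,-310.5,87,96.2)])
```

```text
73.625 [639.96436515 260.00363606 179.42673518] [ 1.79933445e+02 -1.31986177e-02  9.66768631e+01] 26.632249294940678
top g [490.3 336.2] 150 [ 473.  -379.2]
top g [462.  339.8] 151 [ 465.5 -321.5]
top g [436.6 341.6] 149 [ 461.6 -270.1]
top r [354.6 190.2] 333 [ 774.1 -107.2]
top r [178.1 251.2] 84 [640.1 257.3]
top r [154.5 264.9] 97 [611.3 303.8]
top r [174.9 283.8] 99 [573.1 259.9]
scene r [449.3 225.4] 102 [572.2 259.9]
scene r [473.7 241. ] 112 [610.  303.7]
scene r [452.  252.4] 113 [638.6 257.5]
1 x turn az 0.12
20 x [-0.9  -0.55 -0.01] -> [371.2, -310.5, 185, 96.2]
4 x [0.   0.   0.82] -> [371.2, -310.5, 87, 96.2]
```

All three greens are in the drawer and all three reds are in the basket. Next I return to the handle.

Call:
apply_moves(deltas=[[0, 0, 0, 0, 0, 0.12, 0.31], [-0.9, -0.55, 0, 0, 0, 0, 0.31], [-0.9, -0.55, 0, 0, 0, 0, 0.31], [-0.9, -0.55, 0, 0, 0, 0, 0.31], [-0.9, -0.55, 0, 0, 0, 0, 0.31], [-0.9, -0.55, 0, 0, 0, 0, 0.31], [-0.9, -0.55, 0, 0, 0, 0, 0.31], [-0.9, -0.55, 0, 0, 0, 0, 0.31]])

```text
time: 74.72
tool_pos: [544.5, 58.8, 178.8]
tcp_rot: [180.0, 0.0, 96.1]
ft_force: [-0.6, 0.0, 0.4]
finger_gap: 26.3
grip_force: 0.0
```

Call:
apply_moves(deltas=[[-0.9, -0.55, 0, 0, 0, 0, 0.31], [-0.9, -0.55, 0, 0, 0, 0, 0.31], [-0.9, -0.55, 0, 0, 0, 0, 0.31], [-0.9, -0.55, 0, 0, 0, 0, 0.31], [-0.9, -0.55, 0, 0, 0, 0, 0.31], [-0.9, -0.55, 0, 0, 0, 0, 0.31], [-0.9, -0.55, 0, 0, 0, 0, 0.31]])

```text
time: 75.6
tool_pos: [449.7, -141.4, 178.9]
tcp_rot: [180.0, 0.0, 96.1]
ft_force: [-0.5, -0.3, -0.3]
finger_gap: 26.4
grip_force: 0.0
```

Call:
apply_moves(deltas=[[-0.9, -0.55, 0, 0, 0, 0, 0.31], [-0.9, -0.55, 0, 0, 0, 0, 0.31], [-0.9, -0.55, 0, 0, 0, 0, 0.31], [-0.9, -0.55, 0, 0, 0, 0, 0.31], [-0.9, -0.55, 0, 0, 0, 0, 0.31], [-0.9, -0.55, 0, 0, 0, 0, 0.31], [0, 0, 0, 0, 0, 0, 0.31], [0, 0, 0, 0, 0, 0, 0.31]])

```text
time: 76.6
tool_pos: [369.0, -311.8, 178.6]
tcp_rot: [180.0, -0.0, 96.1]
ft_force: [-0.7, -0.8, -0.0]
finger_gap: 26.7
grip_force: 0.0
```

Run:
```python
from h import *
s=sense();p=s['tool_pos'];print(s['time'],p,s['tcp_rot'],s['finger_gap'])
plan([(371.2,-310.5,160,96.2),(371.2,-310.5,87,96.2)])
```

```text
76.6 [ 369.00385855 -311.83866189  178.64047546] [ 1.79984399e+02 -1.47167139e-02  9.60801732e+01] 26.71404653734165
1 x turn az -0.03
1 x [0.04 0.08 0.62] -> [371.2, -310.5, 160, 96.2]
3 x [0.   0.   0.81] -> [371.2, -310.5, 87, 96.2]
```

Call:
apply_moves(deltas=[[0.04, 0.07, 0.6, 0, 0, 0, 0.31], [0, 0, 0.6, 0, 0, 0, 0.31], [0, 0, 0.6, 0, 0, 0, 0.31], [0, 0, 0.6, 0, 0, 0, 0.31], [0, 0, 0.4, 0, 0, 0, 0.31], [0, 0, 0.25, 0, 0, 0, 0.31], [0, 0, 0, 0, 0, 0, 0.31]])

```text
time: 77.47
tool_pos: [370.6, -310.6, 86.6]
tcp_rot: [-180.0, -0.0, 96.1]
ft_force: [-0.1, 0.6, 1.0]
finger_gap: 26.6
grip_force: 0.0
```

Call:
apply_moves(deltas=[[0, 0, 0, 0, 0, 0, 0], [0, 0, 0, 0, 0, 0, 0], [0, 0, 0, 0, 0, 0, 0], [0, 0, 0, 0, 0, 0, 0]])

```text
time: 77.97
tool_pos: [371.2, -311.1, 87.8]
tcp_rot: [180.0, 0.1, 96.1]
ft_force: [0.1, 0.4, 5.0]
finger_gap: 9.5
grip_force: 39.4
```

Call:
apply_moves(deltas=[[0, 0.2, 0, 0, 0, 0, 0], [0, 0.4, 0, 0, 0, 0, 0], [0, 0.5, 0, 0, 0, 0, 0], [0, 0.5, 0, 0, 0, 0, 0], [0, 0.5, 0, 0, 0, 0, 0], [0, 0.5, 0, 0, 0, 0, 0], [0, 0.4, 0, 0, 0, 0, 0], [0, 0.3, 0, 0, 0, 0, 0]])

```text
time: 78.97
tool_pos: [470.2, -300.1, 87.8]
tcp_rot: [180.0, 0.0, 96.1]
ft_force: [-0.8, 2.4, 6.1]
finger_gap: 9.3
grip_force: 39.7
```

Call:
apply_moves(deltas=[[0, 0.2, 0, 0, 0, 0, 0], [0, 0.1, 0, 0, 0, 0, 0], [0, 0, 0, 0, 0, 0, 0], [0, 0, 0, 0, 0, 0, 0]])

```text
time: 79.47
tool_pos: [479.1, -299.1, 87.8]
tcp_rot: [179.9, 0.0, 96.1]
ft_force: [0.8, 2.8, 5.5]
finger_gap: 9.4
grip_force: 39.6
```

Call:
apply_moves(deltas=[[0, 0.1, 0, 0, 0, 0, 0], [0, 0.1, 0, 0, 0, 0, 0], [0, 0.03, 0, 0, 0, 0, 0], [0, 0, 0, 0, 0, 0, 0]])

```text
time: 79.97
tool_pos: [485.7, -298.3, 87.8]
tcp_rot: [179.9, 0.0, 96.1]
ft_force: [-0.3, 2.6, 5.9]
finger_gap: 9.3
grip_force: 39.6
```

Call:
apply_moves(deltas=[[0, 0.03, 0, 0, 0, 0, 0], [0, 0, 0, 0, 0, 0, 0], [0, 0, 0, 0, 0, 0, 0]])

```text
time: 80.35
tool_pos: [486.6, -298.2, 87.8]
tcp_rot: [179.9, 0.0, 96.1]
ft_force: [-0.4, 3.2, 5.0]
finger_gap: 9.0
grip_force: 39.6
```

Call:
apply_moves(deltas=[[0, 0.06, 0, 0, 0, 0, 0], [0, 0, 0, 0, 0, 0, 0], [0, 0, 0, 0, 0, 0, 0]])

```text
time: 80.72
tool_pos: [488.4, -298.0, 87.8]
tcp_rot: [179.9, 0.0, 96.1]
ft_force: [-0.4, 2.6, 6.5]
finger_gap: 9.0
grip_force: 39.6
```

Call:
apply_moves(deltas=[[0, 0.05, 0, 0, 0, 0, 0], [0, 0, 0, 0, 0, 0, 0], [0, 0, 0, 0, 0, 0, 0]])

```text
time: 81.1
tool_pos: [489.9, -297.8, 87.8]
tcp_rot: [179.9, -0.0, 96.1]
ft_force: [-0.6, 3.1, 5.6]
finger_gap: 9.2
grip_force: 39.6
```

Call:
apply_moves(deltas=[[0, 0.04, 0, 0, 0, 0, 0], [0, 0, 0, 0, 0, 0, 0], [0, 0, 0, 0, 0, 0, 0]])

```text
time: 81.47
tool_pos: [491.0, -297.7, 87.8]
tcp_rot: [179.9, -0.0, 96.1]
ft_force: [-0.4, 2.6, 6.4]
finger_gap: 9.1
grip_force: 39.6
```

Call:
apply_moves(deltas=[[0, 0.04, 0, 0, 0, 0, 0], [0, 0, 0, 0, 0, 0, 0], [0, 0, 0, 0, 0, 0, 0]])

```text
time: 81.85
tool_pos: [491.2, -297.7, 87.8]
tcp_rot: [-179.9, -0.0, 96.1]
ft_force: [-5.6, 2.1, 9.2]
finger_gap: 9.3
grip_force: 40.0
```

Run:
```python
from h import *
c=np.hstack([snapshot("scene")[130:190,90:250],snapshot("top")[270:350,390:540][:60]])
cv2.imwrite("pics/x9.png",cv2.resize(c,None,fx=2.58,fy=2.58,interpolation=cv2.INTER_CUBIC)[:,:,::-1])
print(sense()['tool_pos'],sense()['ft_force'])
```

```text
[ 491.24088519 -297.67638463   87.76134211] [-6.06653765  2.97421074  8.87310191]
```

Call:
apply_moves(deltas=[[0, 0, 0, 0, 0, 0, 0.31], [0, 0, 0, 0, 0, 0, 0.31], [0, 0, 0, 0, 0, 0, 0.31], [0, 0, 0, 0, 0, 0, 0.31]])

```text
time: 82.45
tool_pos: [491.6, -297.8, 86.9]
tcp_rot: [-180.0, -0.0, 96.1]
ft_force: [0.3, -0.7, -0.4]
finger_gap: 26.4
grip_force: 0.0
```

Call:
apply_moves(deltas=[[0, 0, -0.4, 0, 0, 0, 0.31], [0, 0, -0.8, 0, 0, 0, 0.31], [0, 0, -0.9, 0, 0, 0, 0.31], [0, 0, -0.9, 0, 0, 0, 0.31], [0, -0.9, -0.5, 0, 0, 0, 0.31], [0, -0.9, 0, 0, 0, 0, 0.31], [0, -0.9, 0, 0, 0, 0, 0.31], [0, 0, 0, 0, 0, 0, 0.31]])

```text
time: 83.45
tool_pos: [410.2, -306.9, 193.2]
tcp_rot: [180.0, 0.1, 96.0]
ft_force: [0.7, -0.2, 0.2]
finger_gap: 26.2
grip_force: 0.0
```

Call:
apply_moves(deltas=[[0.9, 0, 0, 0, 0, 0, 0.31], [0.9, 0, 0, 0, 0, 0, 0.31], [0.9, 0, 0, 0, 0, 0, 0.31], [0.9, 0, 0, 0, 0, 0, 0.31], [0, 0, 0, 0, 0, 0, 0.31], [0, 0, 0, 0, 0, 0, 0.31]])

```text
time: 84.2
tool_pos: [400.3, -199.3, 192.7]
tcp_rot: [180.0, 0.0, 96.1]
ft_force: [0.1, -0.5, 0.1]
finger_gap: 26.6
grip_force: 0.0
```

Run:
```python
from h import *
t=snapshot("top");sc=snapshot("scene")
for n,im in(("top",t),("scene",sc)):
  for l in lights(n,im):print(n,*l)
a=cv2.resize(t,(800,600))[230:530,100:700]; b=cv2.resize(sc[130:205,90:240],(600,300),interpolation=cv2.INTER_CUBIC)
cv2.imwrite("pics/end.png",np.vstack([a,b])[:,:,::-1]); print(sense()['tool_pos'],sense()['time'])
```

```text
top r [355.6 190.8] 349 [ 772.8 -109.2]
top r [178. 251.] 75 [640.4 257.6]
top r [154.3 264.7] 83 [611.8 304.1]
top r [174.8 283.3] 83 [574.  260.2]
scene r [449.4 225.3] 100 [572.1 260.1]
scene r [473.8 241. ] 111 [610.2 303.9]
scene r [452.  252.3] 110 [638.5 257.5]
[ 399.97497603 -199.66323232  192.37165295] 84.3
```

View pics/end.png

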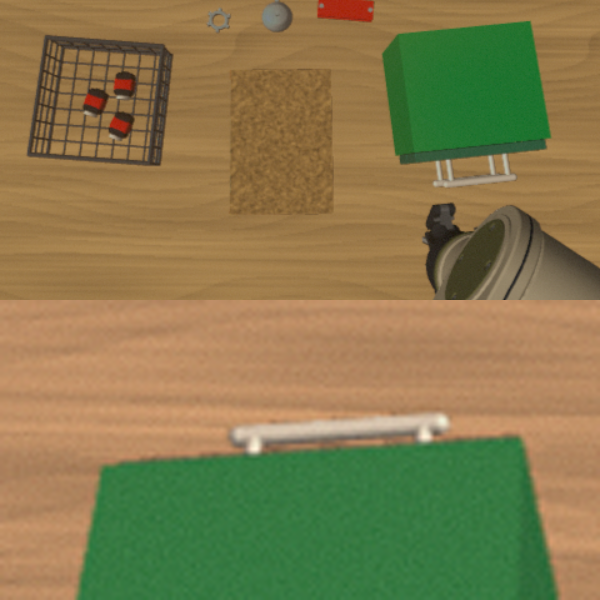

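The last picture shows the mat empty, all three reds in the basket and the drawer shut, with no gap left between the front board and the roof. The multitool, bell and spoke key are where they were.

```bash
python3 -c "
from bench import *
print(hand_in())"
```

```text
the job is handed in; nothing more can be done
None
```

I handed the job in at about 84 s: the three green-tagged lights are in the shut top drawer, the three red-tagged ones are in the basket, and the multitool, spoke key and bell are where they started. `hand_in()` returned no verdict.

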